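# Slide the cigar mould into the press bay and close the hood

### The arm

A 6-joint arm with a two-finger parallel gripper is mounted at the origin on the work surface. World frame = base frame: x ahead of the robot, y to its left, z up, the work surface at z = 0. Lengths are in m, angles in rad, forces in N, time in s.
With the tool pointing down it reaches from about 0.425 to 0.95 m from the base axis. Payload 14.7 kg.
Tool frame: the origin (TCP) lies at the very end of the fingers, on their centre line; the grasp point (between the pads) lies 19 mm behind it (r.tcp_to_grasp is the distance from the TCP to the grasp point, in m); z points along the fingers, y is the direction in which the jaws open and shut (so a half turn about z gives the same grasp; the last joint's range is limited). The gripper opens to 85 mm and grips with 20 to 120 N. Pads are 22 mm wide; open, the fingers measure 114 mm over their backs; the gripper's body (76 mm by 85 mm) begins 54 mm behind the grasp point. The pads swing forward as they close: fully open they stand 13 mm farther back than shut.
Start: joints at [1.144, 0.48, 1.596, -0, 1.065, -0.047], TCP at [0.241, 0.604, 0.206] pointing down, gripper open.
Joint ranges: [-2.75, 2.75], [-0.82, 2.05], [0.23, 2.67], [-1.56, 4.7], [0.09, 2.69], [-2.92, 2.92]. Speed limits (rad/s): [1.89, 1.89, 2.39, 3.01, 3.01, 3.01].

### API

Orientations are given as a unit quaternion [w, x, y, z].
In Python, from bench import r, vision gives the robot as it stands.
- The arm moves only by the shell command python3 -m jog 'ROWS' [OPENING] [FORCE]. ROWS is JSON, one flat list of numbers, 6 for each row, row after row: the shift along the tool's x, y, z each as a share of 50 mm, from -1 to 1, then the turn, a rotation vector about the tool's x, y, z each as a share of 0.1 rad, from -1 to 1. A call has 1 to 12 rows; each row shifts and turns the commanded pose from where the row before left it, along the tool's axes as they then stand; what a row does not reach is not made up. A row lasts 1/10 s, in which the tool goes at most 50 mm and 8.59 degrees, less where a joint would pass 70% of its speed; a pose out of reach is approached as far as the arm can. A call with a number of a shift or a turn outside -1 to 1 is refused whole. A call with a gripper value outside its range is refused whole. OPENING is the opening, from 0 (shut) to 1 (fully open), set as the call begins (- or left out, the last holds). The fingers move at their own pace and stop on an object; FORCE is the grip in N (left out, the last holds). Time passes only in rows, so rows that do not move let the fingers close. It gives the time, the measured TCP pose, the force and the opening at its end, in the units of the state.
- r.state(): the state, without advancing time (a new reading comes with each control period).
- vision.grab_frame(name): name is "side" or "top" or "wrist"; returns a dict with "pixels" (420x560x3 uint8, blue, green, red), "fx", "fy", "cx", "cy" (pixels), "R" (3x3) and "t" (3): a world point X has camera coordinates R X + t. Camera axes: x right, y down, z forward; pixel columns grow to the right and rows downward; lengths in m; the calibration is good to about 2 mm. A picture is of the moment at which its call begins. There is no depth.
- r.close_job(): hands the job in, once; it reports no verdict.
The state is a dict: "t": time; "joint_pos": joint angles; "joint_vel": joint speeds; "joint_torque": joint torques, N m; "tcp_pos": TCP position; "ee_rot": TCP orientation; "contact_force": force on the tool from outside, world axes, zero at the start; "wrist_torque": the same for the moment, N m; "width": finger opening in m.
Only numpy, scipy, OpenCV 4.12 (cv2) and the standard library are available. Lean on these libraries where they do the work, as an engineer would, in place of code of your own. Each camera call takes 0.05 s, during which the arm holds its last target.

### The job

The slotted cigar mould on its rail carrier has to go into the press bay. First take out the wooden spacer block left lying in the bay and lay it flat and lengthwise on the cork pad on the cutting board; then push the carrier along the rail until it clicks into the detent at the press bay, without running past it; last, swing the hinged metal hood gently down until it is fully closed over the mould. Do not shift or knock over the other things on the bench.

Things in the scene. Friction and masses are not known exactly. Their poses are not given: they have to be found in the camera images.
- rail: fixed aluminium rail 64 mm wide, top face 30 mm above the bench; origin on the bench under its centreline, +y along the rail from the loading end (y = -0.26) to the press bay (y = 0 to 0.17), x across. The bay has wooden sills at x = +-56 to +-72 mm and an end wall at y = 0.16 to 0.172, all 36 mm high, with two 46 mm hinge posts at y = 0.169
- carrier (a joint): carrier travel along rail +y, m; its centre is at rail y = -0.16 + value. The bay's detent holds it at 0.24 (clicks in within 3 mm, takes about 5 N; sliding friction 2 N); end stop at 0.257. Carrier: wooden plate 100 mm wide with a black slotted mould holding brown cigars, 96 mm (x) by 120 mm (y), solid from 31 to 78 mm above the bench
- carrier_tail (a point): centre of the carrier's rear end face (facing the loading end, the face to push), 59 mm above the bench; 60 mm behind the carrier's centre
- hood (a joint): angle of the aluminium hood, rad: 0 closed, 1.57 upright; the stiff hinge (0.3 N m) stays where left. Axis along rail x at rail y = 0.16, 42 mm above the bench. Closed, its flat top is 52 mm above the axis, 140 mm wide, reaching 145 mm from the axis to the loading end; skirts 50 mm deep. A bar handle 70 mm wide, 10 mm thick, stands 25 mm out from the free edge
- hood_hinge (a point): middle of the hood's hinge axis; the axes turn with the hood: x along the hinge, -y from the hinge towards the free edge, z out through the hood's top
- hood_edge (a point): middle of the free edge of the hood's outer (top) face, at (0, -145, 52) mm from the hinge in the hood's frame; same axes as hood_hinge
- block: loose spacer block of light wood with two dark bands, 40 mm (x) by 110 mm (y, its length) by 36 mm high, about 0.13 kg. Origin at the centre of its underside; starts lying on the rail in the bay, in the carrier's way
- block_end0 (a point): centre of the block's -y end face, 55 mm from its middle and 18 mm above its underside
- block_end1 (a point): centre of the block's +y end face, 55 mm from its middle and 18 mm above its underside
- board: fixed wooden cutting board 330 mm (x) by 170 mm (y), 25 mm thick; origin at the centre of its underside, on the bench
- pad: fixed cork pad 70 mm (x) by 130 mm (y, its length), 4 mm thick, on the board in one of three places side by side; origin at the centre of its underside, 25 mm above the bench
- jar: bystander: jar with steel lid, 56 mm diameter, 58 mm high, stands on the board; origin at the centre of its base
- punch: bystander: black stepped cap cutter, 58 mm diameter, 52 mm high, stands on the board; origin at the centre of its base
- bottle: bystander: amber bottle 60 mm diameter, 165 mm tall, close to the rail; origin at the centre of its base
- cutters: bystander: red-handled cutters lying on the bench, 150 mm long (y), 60 mm wide, 16 mm high; origin on the bench near their middle
- mug: bystander: white mug 74 mm diameter with a handle to its +y, 85 mm high; origin at the centre of its base
- cigar_box: bystander: open wooden cigar box 170 mm (x) by 100 mm (y), 45 mm high, beyond the hood; origin at the centre of its underside
Not all that is in view belongs to the job. Of the things that look like the block, the middle-sized one is meant.

How it is judged:
On the way, in this order (a step that is already met when the one before it is completed fails the run):
1. the spacer block lies released on the cork pad (x of block_end0 in the frame of pad between -0.032 and 0.032 m and y of block_end0 in the frame of pad between -0.072 and 0.072 m and z of each of block_end0, block_end1 in the frame of pad below 0.03 m and x of block_end1 in the frame of pad between -0.032 and 0.032 m and y of block_end1 in the frame of pad between -0.072 and 0.072 m and linear speed of block below 0.03 m/s and contact force between block and the fingers below 0.1 N), for 0.2 s.
2. the carrier is in the detent of the press bay (value of joint carrier between 0.235 and 0.245 m and velocity of joint carrier between -0.02 and 0.02 m/s), for 0.2 s.
3. the hood is closed over the mould (value of joint hood below 0.05 rad), for 0.2 s.
At the end, for the whole second after the job is handed in: The block lies flat on the cork pad, both ends of its centreline within the pad (32 mm either side of the pad's centre across, 72 mm lengthwise) and released; the carrier rests within 5 mm of the detent at 0.24 m; the hood is within 0.05 rad of closed (all of step 1 and all of step 2 and value of joint hood below 0.05 rad); the robot touches nothing.
It fails at once if a bystander was shifted by more than 25 mm or tipped by more than 0.4 rad (distance of any of jar, punch, bottle, cutters, mug, cigar_box from where it was at the start of the episode above 0.025 m or angle between any of jar, punch, bottle, cutters, mug, cigar_box's own z axis and vertical above 0.4 rad).
It fails at once if the carrier was run past the detent by more than 10 mm (value of joint carrier above 0.25 m).
It fails at once if the hood was slammed (closing faster than 3 rad/s) (velocity of joint hood below -3 rad/s).
It also fails if it takes over 72 s, if anything falls off the work surface, if the arm or the gripper's body presses on something with over 40 N, if the wrist force passes 120 N, or if a joint passes its speed limit or range.

## Working session

There is one attempt and no reset: what is moved stays moved. The work goes in short steps, Python scripts to look and compute and a shell command to move; the robot and the scene stay as the last step left them, time stands still between calls to the robot, and variables do not carry over. Pictures are saved under pics/ and viewed, and the job is handed in when it is done.

```bash
ls; mkdir -p pics; python3 - <<'E'
from bench import r,vision
import cv2
print(r.state())
for n in("side","top","wrist"):
    f=vision.grab_frame(n);cv2.imwrite(f"pics/{n}0.png",f["pixels"]);print(n,f["fx"],f["fy"],f["cx"],f["cy"],f["R"],f["t"])
E
```

```text
pics
{'t': 0.0, 'joint_pos': array([ 1.14439592e+00,  4.80853005e-01,  1.59688760e+00, -2.29498685e-05,
        1.06506316e+00, -4.66001406e-02]), 'joint_vel': array([ 0.00133493, -0.00102381,  0.00058105, -0.00190179, -0.00089648,
       -0.00054156]), 'joint_torque': array([-3.89292691e-03, -9.50608492e+01, -4.30195820e+01, -8.88794148e-04,
        1.19988437e-02, -1.31638894e-04]), 'tcp_pos': array([0.24078275, 0.60328212, 0.20495354]), 'ee_rot': array([-1.32127387e-04,  1.88755322e-01,  9.82023962e-01, -5.91052360e-04]), 'contact_force': array([-0.95361764,  0.30581751,  0.13751196]), 'wrist_torque': array([-0.01586487,  0.04879393, -0.01775159]), 'width': 0.08546604202357445}
side 480.07147049591714 480.07147049591714 283.83196176979453 217.20705922793394 [[ 0.89832498 -0.43928065 -0.00668949]
 [-0.25673547 -0.51254396 -0.81938123]
 [ 0.35650966  0.73778805 -0.57320996]] [-0.43694283  0.23705639  0.9151814 ]
top 415.0595752665644 415.0595752665644 282.60527888382745 208.74333480436343 [[-0.09953736 -0.99501903 -0.0054266 ]
 [-0.97101764  0.09832445 -0.21784637]
 [ 0.21729485 -0.01641453 -0.97596799]] [0.09273377 0.53643155 1.14729997]
wrist 321.2075561026875 321.2075561026875 273.79329859335337 204.22270241659353 [[ 3.70009674e-01  9.29027857e-01 -2.86166130e-04]
 [ 8.84658382e-01 -3.52244280e-01  3.05456239e-01]
 [ 2.83676555e-01 -1.13274923e-01 -9.52206072e-01]] [-0.64908792 -0.03942045  0.3797712 ]
```

View pics/side0.png

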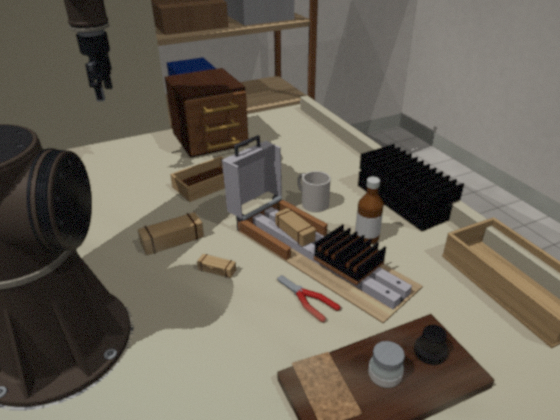

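View pics/top0.png

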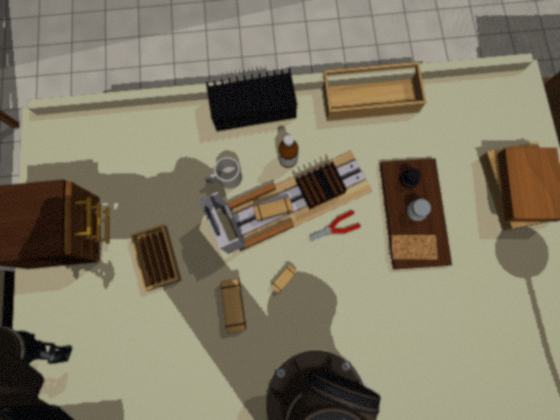

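View pics/wrist0.png

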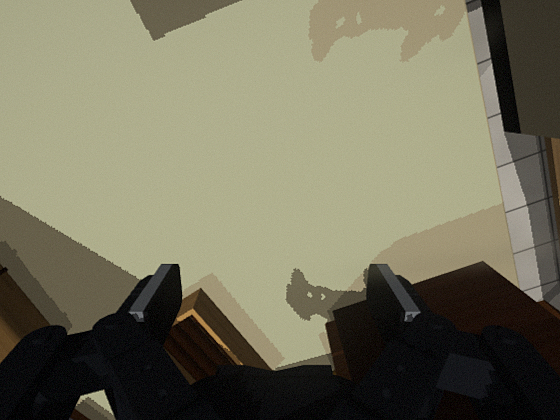

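The top view shows the block in the bay at about (273,209), the mould at (322,184), the hood at (222,221), the pad at (414,247) and the cutters at (335,227). I'll enlarge this area.

```bash
cat > h.py <<'E'
import numpy as np,cv2
from bench import r,vision
def ray(f,uv,z):
    R=np.array(f["R"]);t=np.array(f["t"]);c=-R.T@t
    d=R.T@np.array([(uv[0]-f["cx"])/f["fx"],(uv[1]-f["cy"])/f["fy"],1.])
    return c+d*(z-c[2])/d[2]
def proj(f,X):
    p=np.array(f["R"])@np.array(X)+np.array(f["t"]);return np.array([f["fx"]*p[0]/p[2]+f["cx"],f["fy"]*p[1]/p[2]+f["cy"]])
def crop(f,x,y,w,h,s,name):
    cv2.imwrite(name,cv2.resize(f["pixels"][y:y+h,x:x+w],None,fx=s,fy=s,interpolation=cv2.INTER_CUBIC))
E
python3 - <<'E'
from h import *
f=vision.grab_frame("top")
crop(f,190,140,190,130,4,"pics/t1.png")
crop(f,370,150,100,130,4,"pics/t2.png")
f=vision.grab_frame("side")
crop(f,215,125,210,185,3.2,"pics/s1.png")
E
```

```text
(no output)
```

View pics/t1.png

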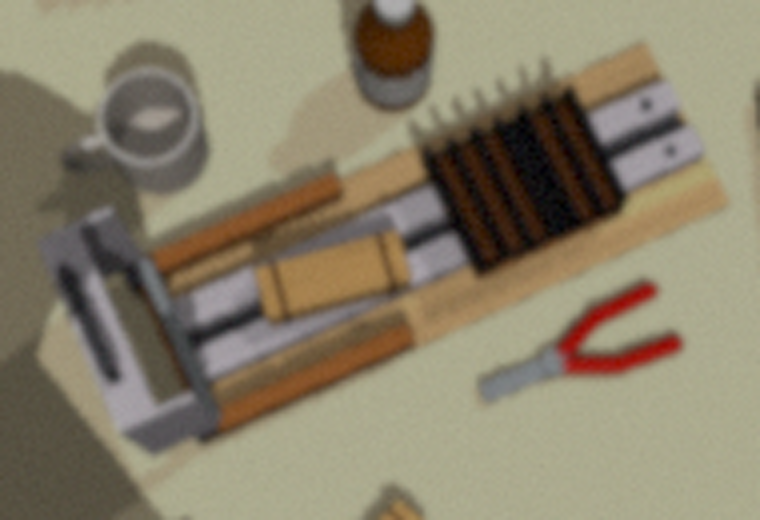

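View pics/t2.png

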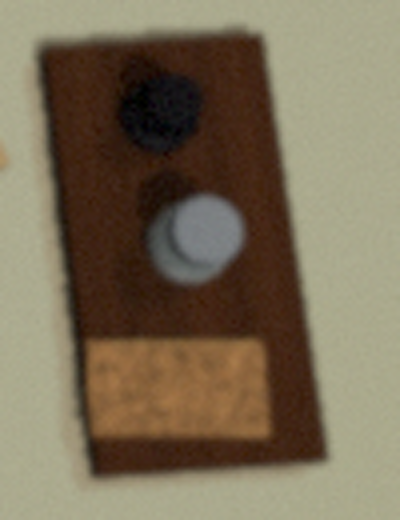

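View pics/s1.png

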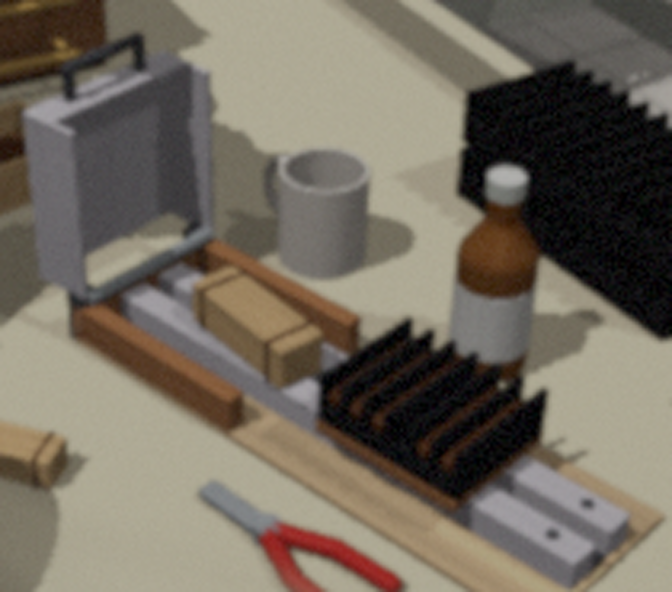

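The block's top face spans (258–408, 232–322) in the 4x crop and the pad spans (87–270, 338–437). I'll get sub-pixel masks and convert them to poses.

```bash
python3 - <<'E'
from h import *
f=vision.grab_frame("top");im=f["pixels"];hsv=cv2.cvtColor(im,cv2.COLOR_BGR2HSV)
for p in [(273,209),(414,247),(250,238),(400,165)]: print(p,im[p[1],p[0]],hsv[p[1],p[0]])
def T(pts,ox,oy,z): return np.array([ray(f,(ox+a/4-.125*0,oy+b/4),z) for a,b in pts])
b=T([(258,265),(272,322),(408,288),(398,232)],190,140,.066);print("block",b[:,:2],b.mean(0))
e=(b[2]+b[3]-b[0]-b[1])/2;print(np.linalg.norm(e),np.arctan2(e[1],e[0]))
p=T([(87,340),(267,337),(270,437),(92,437)],370,150,.029);print("pad",p[:,:2],p.mean(0))
e=(p[1]+p[2]-p[0]-p[3])/2;print(np.linalg.norm(e),np.arctan2(e[1],e[0]))
bd=T([(40,40),(263,35),(325,458),(93,474)],370,150,.025);print("board",bd[:,:2])
e=(bd[1]+bd[2]-bd[0]-bd[3])/2;print(np.linalg.norm(e),np.arctan2(e[1],e[0]));e=(bd[2]+bd[3]-bd[0]-bd[1])/2;print(np.linalg.norm(e),np.arctan2(e[1],e[0]))
s=T([(155,262),(335,180),(410,330),(215,430)],190,140,.036);print("sills",s[:,:2]);
for q in (s[1]-s[0],s[2]-s[3]):print(np.arctan2(q[1],q[0]),np.linalg.norm(q))
rl=T([(672,85),(700,150)],190,140,.03);print("rail end",rl[:,:2],rl.mean(0))
m=T([(570,92),(622,205),(480,270),(425,150)],190,140,.078);print("mould",m[:,:2],m.mean(0))
# masks: block
roi=np.zeros(im.shape[:2],np.uint8);roi[195:224,250:296]=1
mk=((hsv[...,1]>70)&(hsv[...,2]>130)).astype(np.uint8)*roi
cs,_=cv2.findContours(mk,0,1);c=max(cs,key=cv2.contourArea);w=np.array([ray(f,q[0],.066)[:2]*1000 for q in c],np.float32);print(cv2.minAreaRect(w))
roi[:]=0;roi[228:266,385:445]=1
mk=((hsv[...,1]>70)&(hsv[...,2]>95)).astype(np.uint8)*roi
cs,_=cv2.findContours(mk,0,1);c=max(cs,key=cv2.contourArea);w=np.array([ray(f,q[0],.029)[:2]*1000 for q in c],np.float32);print(cv2.minAreaRect(w))
E
```

```text
(273, 209) [ 79 132 167] [ 18 134 167]
(414, 247) [ 68 109 152] [ 15 141 152]
(250, 238) [ 56  84 108] [ 16 123 108]
(400, 165) [18 29 55] [  9 172  55]
block [[0.55711204 0.11890591]
 [0.51422908 0.11246031]
 [0.52923883 0.01265056]
 [0.57137715 0.01553317]] [0.54298928 0.06488749 0.066     ]
0.1026403217629297 -1.4276995042006038
pad [[ 0.43888936 -0.27297889]
 [ 0.42784569 -0.40459135]
 [ 0.35536679 -0.39357924]
 [ 0.3682521  -0.26546586]] [ 0.39758848 -0.33415384  0.029     ]
0.13041291563030072 -1.66266864348163
board [[ 0.67306427 -0.27463274]
 [ 0.65973145 -0.44519507]
 [ 0.33665115 -0.43191708]
 [ 0.34204561 -0.2630606 ]]
0.1699675301126791 -1.6259149748238322
0.32728542009905676 3.103619536701623
sills [[0.5741857  0.19644146]
 [0.62362088 0.0573495 ]
 [0.50402206 0.0133168 ]
 [0.44478093 0.1619856 ]]
-1.2293068753329477 0.14761574755279255
-1.1916033565692592 0.16003725607974442
rail end [[ 0.67427664 -0.20588482]
 [ 0.6208675  -0.2197626 ]] [ 0.64757207 -0.21282371  0.03      ]
mould [[ 0.66085778 -0.12033573]
 [ 0.57206428 -0.14688162]
 [ 0.53460768 -0.03950937]
 [ 0.62756274 -0.00990698]] [ 0.59877312 -0.07915842  0.078     ]
((546.8961181640625, 66.7447738647461), (38.2739143371582, 75.01285552978516), 10.517009735107422)
((399.01190185546875, -332.84014892578125), (131.3149871826172, 73.2496566772461), 84.2564468383789)
```

```bash
cat >> h.py <<'E'
from scipy.spatial.transform import Rotation as Ro
def tool():
    s=r.state();q=s["ee_rot"];return np.array(s["tcp_pos"]),Ro.from_quat([q[1],q[2],q[3],q[0]])
def to(p,yaw_y=None,Rt=None):
    """deltas in tool axes (units) to point tool down with tool-y at angle yaw_y"""
    P,R=tool();print("shift units",np.round(R.inv().apply(np.array(p)-P)/.05,2),"tooly ang",np.degrees(np.arctan2(*R.as_matrix()[[1,0],1])))
    if yaw_y is not None:
        y=np.array([np.cos(yaw_y),np.sin(yaw_y),0]);z=np.array([0,0,-1.]);Rt=Ro.from_matrix(np.c_[np.cross(y,z),y,z])
    if Rt is not None: print("turn units",np.round((R.inv()*Rt).as_rotvec()/.1,2))
E
python3 -m jog '[0,0,-1,0,0,0, 0,0,-1,0,0,0, 0,0,-0.6,0,0,0]' 0.9 
python3 -m jog '[-0.74,-0.6,0,0,0,0, -0.74,-0.6,0,0,0,0, -0.74,-0.6,0,0,0,0, -0.74,-0.6,0,0,0,0, -0.74,-0.6,0,0,0,0, -0.74,-0.6,0,0,0,0, -0.74,-0.6,0,0,0,0, -0.74,-0.6,0,0,0,0, -0.74,-0.6,0,0,0,0, -0.74,-0.6,0,0,0,0, -0.74,-0.6,0,0,0,0, -0.74,-0.6,0,0,0,0]' 
python3 -m jog '[-0.74,-0.6,0,0,0,0.5, 0,0,0,0,0,1, 0,0,0,0,0,1, 0,0,0,0,0,1, 0,0,0,0,0,1, 0,0,0,0,0,1, 0,0,0,0,0,1, 0,0,0,0,0,1, 0,0,0,0,0,1, 0,0,0,0,0,1, 0,0,0,0,0,1]' 
python3 - <<'E'
from h import *
to((.543,.065,.2),np.radians(8.2))
f=vision.grab_frame("wrist");cv2.imwrite("pics/w1.png",f["pixels"])
E
```

```text
t: 0.6
tcp_pos: [0.2413, 0.6044, 0.3395]
ee_rot: [0.0, 0.189, 0.982, 0.002]
contact_force: [0.2, 0.3, 0.0]
width: 0.0765
t: 1.8
tcp_pos: [0.5204, 0.1028, 0.3358]
ee_rot: [0.0, 0.189, 0.982, 0.0]
contact_force: [0.9, 1.0, 0.4]
width: 0.0767
t: 2.9
tcp_pos: [0.543, 0.0632, 0.3356]
ee_rot: [-0.0, 0.657, 0.754, -0.0]
contact_force: [0.6, 0.2, 0.8]
width: 0.077
shift units [0.04 0.01 2.71] tooly ang 7.842463691177682
turn units [-0.   -0.   -0.06]
```

View pics/w1.png

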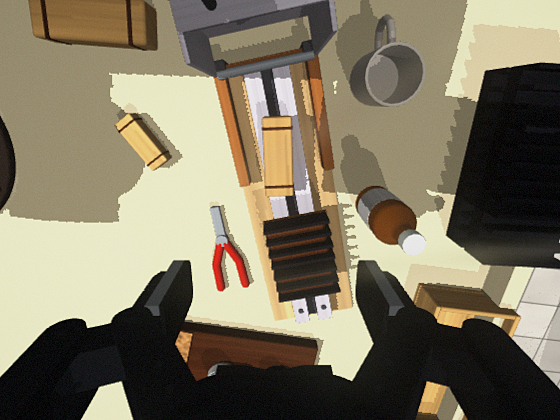

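The wrist view shows the block at (263–294, 116–196), the rail end at (312,308) and the carrier mould at (300,255). I'll zoom in for more precise corners.

```bash
python3 - <<'E'
from h import *
f=vision.grab_frame("wrist");crop(f,205,40,150,145,4,"pics/w2.png");crop(f,235,180,140,150,4,"pics/w3.png")
E
```

```text
(no output)
```

View pics/w2.png

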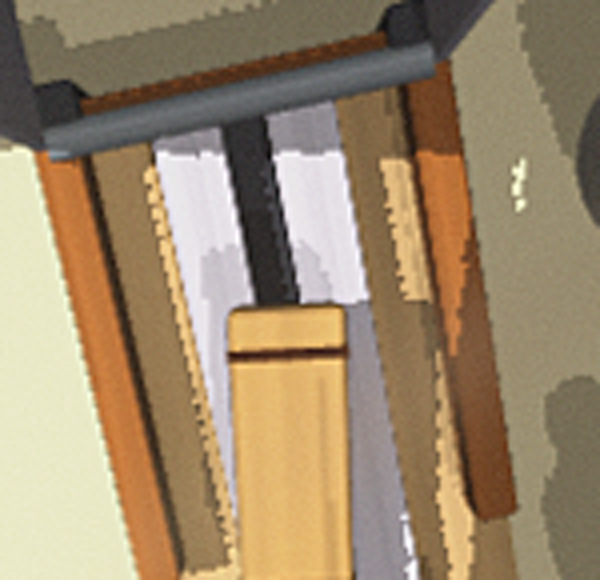

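View pics/w3.png

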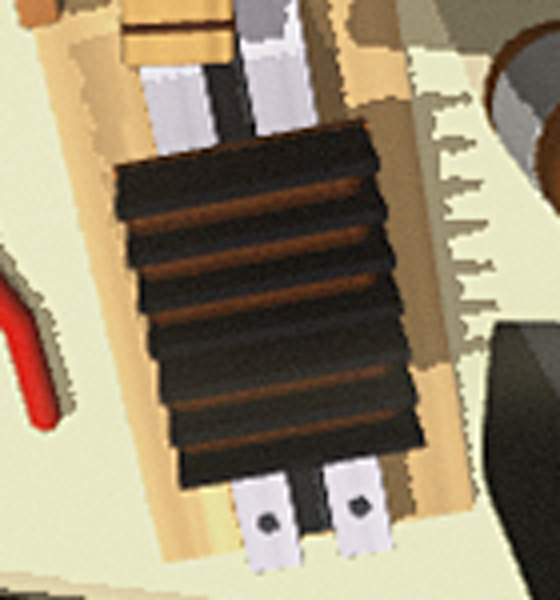

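```bash
python3 - <<'E'
from h import *
f=vision.grab_frame("wrist");print("cam",-np.array(f["R"]).T@f["t"])
def T(pts,o,z): return np.array([ray(f,(o[0]+a/4-.4,o[1]+b/4-.4),z) for a,b in pts])
A=(205,40);B=(235,180)
b=np.r_[T([(230,309),(347,308)],A,.066),T([(233,65),(122,64)],B,.066)]
print("block",b[:,:2].round(4).tolist(),b.mean(0));e=(b[0]+b[1]-b[2]-b[3])/2;print(np.linalg.norm(e),np.degrees(np.arctan2(e[1],e[0]))-90)
def ln(n,p,o,z):
    q=T(p,o,z);d=q[1]-q[0];print(n,q[:,:2].round(4).tolist(),"yaw",np.degrees(np.arctan2(-d[1],-d[0]))-90,np.linalg.norm(d));return q
ln("sillL out",[(37,150),(135,578)],A,.036);ln("sillL in",[(90,150),(180,575)],A,.036)
ln("sillR out",[(452,75),(517,510)],A,.036);ln("sillR in",[(413,150),(478,518)],A,.036)
a=ln("railL",[(155,160),(235,530)],A,.03);b_=ln("railR",[(340,110),(418,560)],A,.03)
e=T([(247,572),(393,548)],B,.03);print("end",e,e.mean(0),np.linalg.norm(e[0]-e[1]),"yaw",np.degrees(np.arctan2(e[1,1]-e[0,1],e[1,0]-e[0,0])))
m=T([(118,168),(368,122),(425,445),(183,488)],B,.078);print("mould",m[:,:2].round(4).tolist(),m.mean(0),np.linalg.norm(m[0]-m[1]),np.linalg.norm(m[1]-m[2]))
d=(m[0]+m[1]-m[2]-m[3]);print(np.degrees(np.arctan2(d[1],d[0]))-90);
h=T([(50,150),(435,55)],A,.042);print("hinge",h,h.mean(0))
E
```

```text
cam [0.5314518  0.14041455 0.50402612]
block [[0.5188, 0.1189], [0.5569, 0.1246], [0.576, 0.0175], [0.5369, 0.0124]] [0.54714061 0.06836177 0.066     ]
0.10839517222749277 9.86438183065549
sillL out [[0.4464, 0.16], [0.4952, 0.0158]] yaw 18.702634484803184 0.15221308566233677
sillL in [[0.4642, 0.1625], [0.5117, 0.0193]] yaw 18.377110870471085 0.1508745246198433
sillR out [[0.5817, 0.2026], [0.632, 0.0612]] yaw 19.57756818788191 0.1501256901631186
sillR in [[0.5728, 0.1778], [0.6183, 0.0562]] yaw 20.523943171857326 0.1298174456665789
railL [[0.4858, 0.1627], [0.5299, 0.0379]] yaw 19.4654301798722 0.13236059237693648
railR [[0.5465, 0.1873], [0.5999, 0.0361]] yaw 19.469806542539587 0.1603723405291063
end [[ 0.62220209 -0.22080591  0.03      ]
 [ 0.68327698 -0.19960242  0.03      ]] [ 0.65273953 -0.21020416  0.03      ] 0.06465083379122147 yaw 19.145567925704643
mould [[0.5404, -0.0223], [0.6248, 0.007], [0.6709, -0.1179], [0.5824, -0.1496]] [ 0.60462673 -0.07070559  0.078     ] 0.0893922482195521 0.13305796931710048
19.264078430442922
hinge [[0.45176898 0.16037262 0.042     ]
 [0.57439779 0.20697608 0.042     ]] [0.51308339 0.18367435 0.042     ]
```

```bash
python3 - <<'E'
from h import *
to((.546,.067,.043),np.radians(9.5))
E
```

```text
shift units [0.07 0.07 5.85] tooly ang 8.193991128812415
turn units [-0.   -0.   -0.23]
```

```bash
python3 -m jog '[0.07,0.07,0.85,0,0,-0.23, 0,0,1,0,0,0, 0,0,1,0,0,0, 0,0,1,0,0,0, 0,0,0.5,0,0,0, 0,0,0,0,0,0]' 0.9 30
python3 - <<'E'
from h import *
to((.546,.067,.043),np.radians(9.5))
f=vision.grab_frame("wrist");cv2.imwrite("pics/w4.png",f["pixels"])
E
```

```text
t: 3.65
tcp_pos: [0.5436, 0.0669, 0.1149]
ee_rot: [-0.002, 0.646, 0.764, -0.002]
contact_force: [0.2, -0.6, 2.4]
width: 0.0767
shift units [-0.01  0.06  1.44] tooly ang 9.559185544545736
turn units [-0.06 -0.01  0.01]
```

View pics/w4.png

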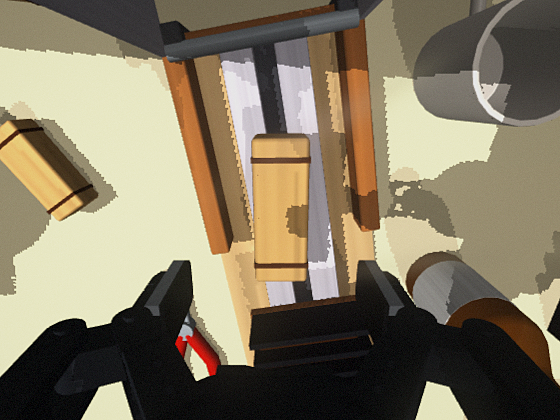

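```bash
python3 - <<'E'
from h import *
f=vision.grab_frame("wrist")
b=np.array([ray(f,u,.066) for u in[(253,137),(310,137),(308,280),(256,280)]]);e=b[0]+b[1]-b[2]-b[3]
print(b.mean(0),np.linalg.norm(e)/2,np.degrees(np.arctan2(e[1],e[0]))-90)
g=vision.grab_frame("top")
print("bottle cap",ray(g,(190+395/4,140+5/4),.165),"base",ray(g,(190+392/4,140+80/4),0))
g=vision.grab_frame("side")
print("cap side",ray(g,(215+507/3.2,125+182/3.2),.163))
E
```

```text
[0.54984118 0.0684866  0.066     ] 0.10927403327787222 10.194056201715469
bottle cap [0.70676533 0.00463835 0.165     ] base [0.71037794 0.00513299 0.        ]
cap side [7.11117531e-01 1.42333364e-04 1.63000000e-01]
```

```bash
python3 -m jog '[0,0.1,0.5,-0.06,0,-0.05, 0,0,0.5,0,0,0, 0,0,0.42,0,0,0, 0,0,0,0,0,0]' 0.9 30
python3 -m jog '[0,0,0,0,0,0, 0,0,0,0,0,0, 0,0,0,0,0,0, 0,0,0,0,0,0, 0,0,0,0,0,0, 0,0,0,0,0,0]' 0 30
python3 -m jog '[0,0,-0.2,0,0,0, 0,0,-0.4,0,0,0, 0,0,-0.6,0,0,0, 0,0,-1,0,0,0, 0,0,-1,0,0,0, 0,0,0,0,0,0]'
python3 - <<'E'
from h import *
to((.3985,-.3335,.0425),np.radians(-4.5))
f=vision.grab_frame("wrist");cv2.imwrite("pics/w5.png",f["pixels"])
E
```

```text
t: 4.25
tcp_pos: [0.551, 0.068, 0.0467]
ee_rot: [0.002, 0.645, 0.764, 0.002]
contact_force: [0.2, 0.2, 0.2]
width: 0.0768
t: 4.85
tcp_pos: [0.5514, 0.068, 0.0473]
ee_rot: [0.002, 0.645, 0.764, 0.002]
contact_force: [-0.6, 0.1, -0.3]
width: 0.0001
t: 5.45
tcp_pos: [0.5538, 0.0681, 0.2142]
ee_rot: [0.006, 0.645, 0.764, 0.006]
contact_force: [0.5, 0.4, -0.3]
width: -0.0006
shift units [-7.39 -4.47  3.37] tooly ang 9.687061852229386
turn units [ 0.16 -0.01  2.48]
```

View pics/w5.png

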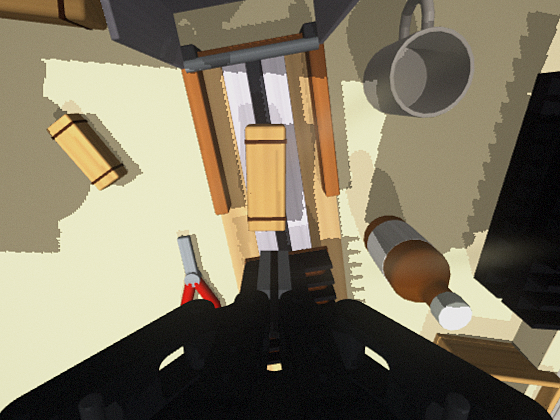

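```bash
python3 - <<'E'
from h import *
f=vision.grab_frame("wrist")
print("tcp px",proj(f,tool()[0]),-np.array(f["R"]).T@f["t"])
b=np.array([ray(f,u,.066) for u in[(247,125),(285,125),(285,230),(247,230)]]);e=b[0]+b[1]-b[2]-b[3]
print(b.mean(0),np.linalg.norm(e)/2,np.degrees(np.arctan2(e[1],e[0]))-90)
g=vision.grab_frame("top");crop(g,190,140,190,130,4,"pics/t3.png")
g=vision.grab_frame("side");crop(g,215,125,210,185,3.2,"pics/s3.png")
E
```

```text
tcp px [272.60165889 242.52927699] [0.5363548  0.14463312 0.37955929]
[0.54526317 0.06963176 0.066     ] 0.10752383808618585 9.30608155094069
```

View pics/s3.png

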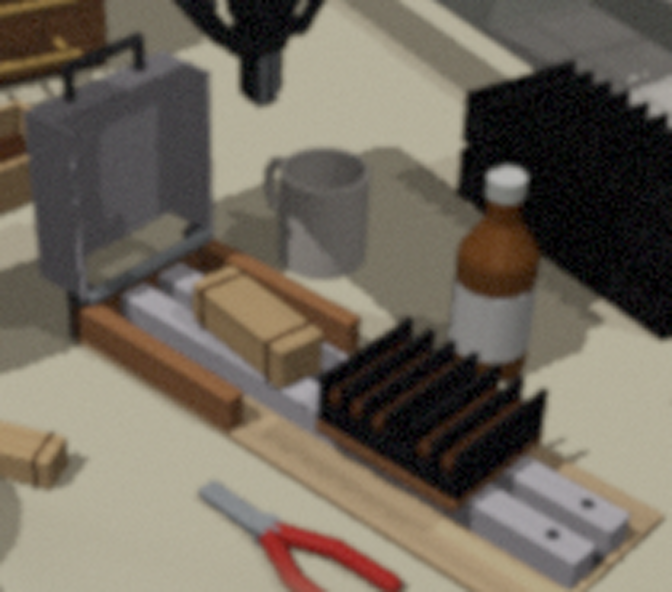

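```bash
python3 - <<'E'
from h import *
P=tool()[0];print(P)
for n in("side","top"):
    g=vision.grab_frame(n);p=proj(g,P);print(n,p,(p-[215,125])*3.2,"block c",proj(g,(.547,.068,.066)))
    if n=="side": crop(g,200,60,160,150,4,"pics/s4.png");print((p-[200,60])*4)
E
```

```text
[0.5495949  0.06777921 0.2065997 ]
side [295.62581583 167.45128296] [258.00261067 135.84410548] block c [294.15091096 220.49580837]
[382.50326334 429.80513186]
top [270.69382585 194.86450298] [178.22024272 223.56640952] block c [272.32667155 207.91126552]
```

View pics/s4.png

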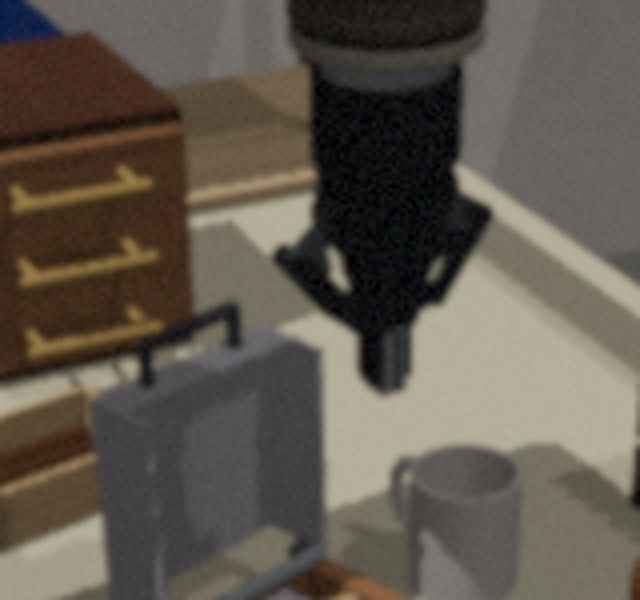

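View pics/t3.png

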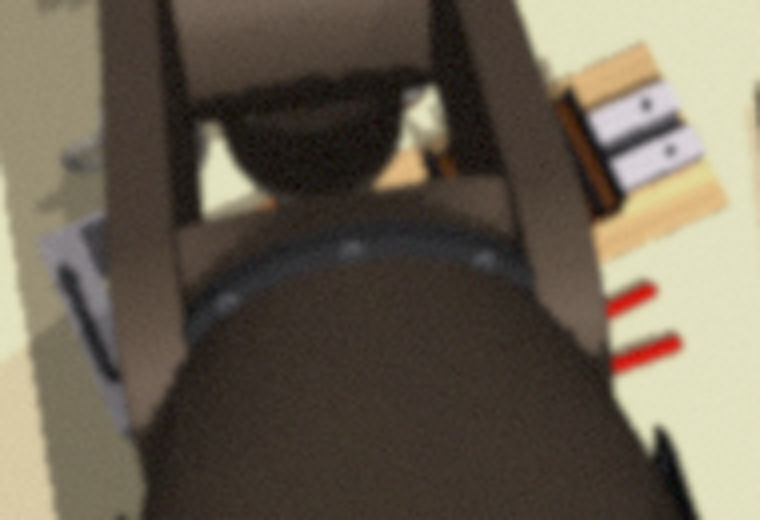

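The jaws shut on air. The side view puts the fingertips at crop (385,390), while the reported TCP projects to (382,430). So the real tips are about 22 mm above the reported TCP. I'll check this against the wrist image before going lower.

```bash
python3 - <<'E'
from h import *
P,R=tool();z=R.as_matrix()[:,2]
f=vision.grab_frame("wrist");g=vision.grab_frame("side")
for d in(0,.01,.02,.025,.03):print(d,proj(f,P-z*d),(proj(f,P-z*d)-[220,200])*5,(proj(g,P-z*d)-[200,60])*4)
crop(f,220,200,110,100,5,"pics/w6.png")
to((.547,.068,.022),np.radians(9.6))
E
```

```text
0 [275.06826982 244.32792575] [275.34134909 221.63962875] [382.21958354 431.00271501]
0.01 [275.13454157 252.12368535] [275.67270783 260.61842673] [382.30325931 414.76142018]
0.02 [275.20845332 260.81816324] [276.04226659 304.09081618] [382.3878681  398.33902773]
0.025 [275.2486993  265.55242852] [276.24349652 327.7621426 ] [382.43052727 390.05897069]
0.03 [275.29140703 270.57627581] [276.45703514 352.88137907] [382.47342561 381.7324917 ]
shift units [ 0.01 -0.07  3.68] tooly ang 9.684744123805494
turn units [ 0.04 -0.    0.01]
```

View pics/w6.png

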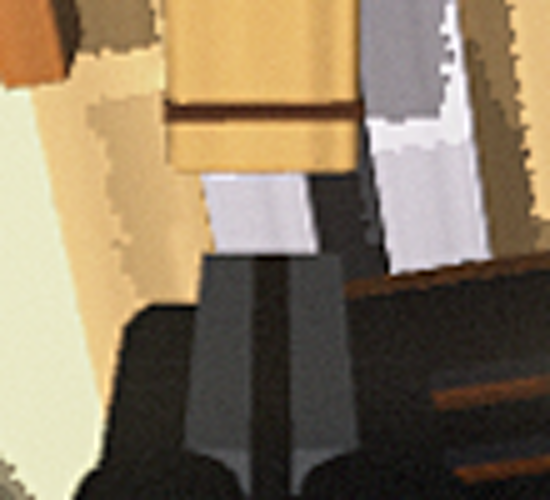

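Both views agree: the tips sit about 23 mm behind the reported TCP. I'll descend with that correction in steps, watching the force.

```bash
python3 -m jog '[0,-0.07,0.3,0.04,0,0, 0,0,1,0,0,0, 0,0,1,0,0,0, 0,0,0.8,0,0,0, 0,0,0,0,0,0]' 0.9 30
python3 -m jog '[0,0,0.2,0,0,0, 0,0,0.2,0,0,0, 0,0,0.2,0,0,0, 0,0,0,0,0,0, 0,0,0,0,0,0]'
python3 - <<'E'
from h import *
to((.547,.068,.020),np.radians(9.6))
f=vision.grab_frame("wrist");cv2.imwrite("pics/w7.png",f["pixels"])
g=vision.grab_frame("side");crop(g,215,125,210,185,3.2,"pics/s5.png")
E
```

```text
t: 6.35
tcp_pos: [0.5432, 0.067, 0.0472]
ee_rot: [-0.003, 0.645, 0.764, -0.002]
contact_force: [-0.2, 0.4, 0.7]
width: 0.0725
t: 6.85
tcp_pos: [0.5476, 0.0673, 0.0225]
ee_rot: [0.001, 0.645, 0.764, 0.001]
contact_force: [-0.6, 0.1, 0.0]
width: 0.0774
shift units [ 0.02 -0.01  0.05] tooly ang 9.684461165092339
turn units [0.03 0.   0.01]
```

View pics/w7.png

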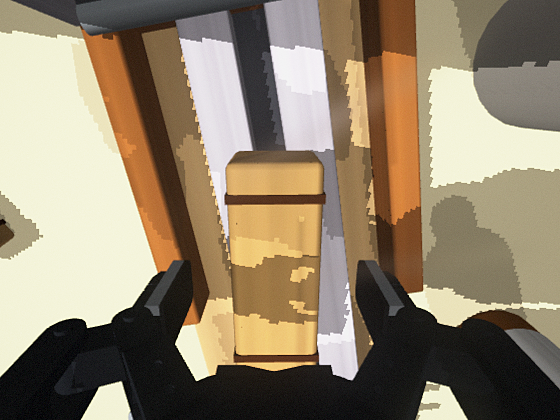

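View pics/s5.png

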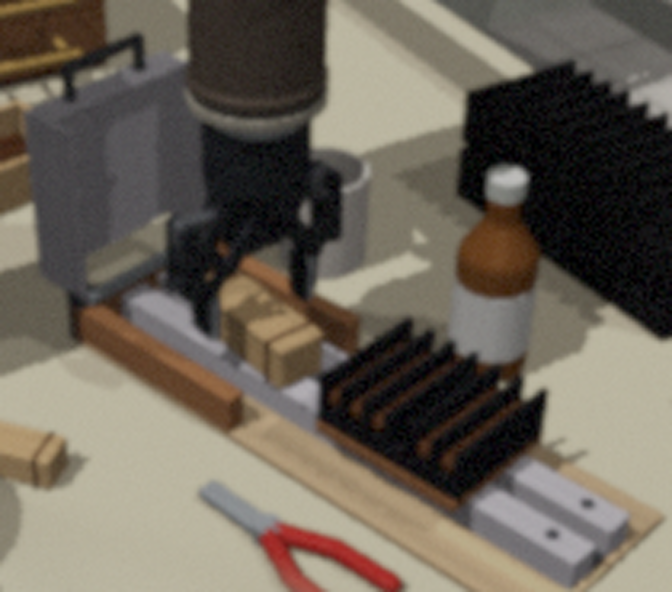

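The fingers straddle the block's middle: the tips in the side crop are at about (205,328) and (302,295), and their midpoint is near the block's centre. Closing.

```bash
python3 -m jog '[0,0,0,0,0,0, 0,0,0,0,0,0, 0,0,0,0,0,0, 0,0,0,0,0,0, 0,0,0,0,0,0, 0,0,0,0,0,0]' 0 40
python3 -m jog '[0,0,-0.2,0,0,0, 0,0,-0.4,0,0,0, 0,0,-0.6,0,0,0, 0,0,-1,0,0,0, 0,0,-1,0,0,0, 0,0,0,0,0,0]'
python3 - <<'E'
from h import *
to((.3985,-.3335,.2),np.radians(-4.5))
f=vision.grab_frame("wrist");cv2.imwrite("pics/w8.png",f["pixels"])
E
```

```text
t: 7.55
tcp_pos: [0.5475, 0.0673, 0.0225]
ee_rot: [0.001, 0.645, 0.764, 0.001]
contact_force: [-1.1, -0.1, 6.8]
width: 0.0393
t: 8.15
tcp_pos: [0.5505, 0.0675, 0.189]
ee_rot: [0.004, 0.645, 0.764, 0.004]
contact_force: [0.2, -0.4, -3.0]
width: 0.0391
shift units [-7.39 -4.34 -0.26] tooly ang 9.689132013541144
turn units [ 0.12 -0.    2.48]
```

View pics/w8.png

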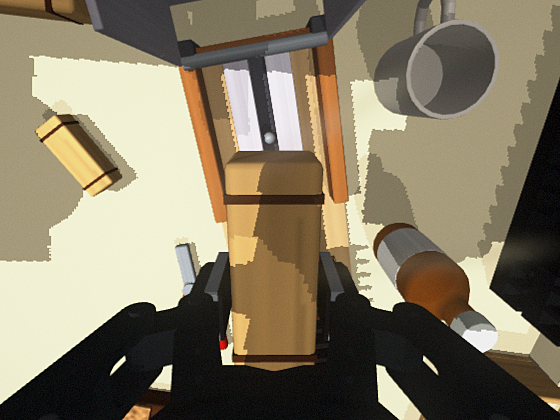

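The block is held (39 mm opening). Moving over the pad.

```bash
python3 -m jog '[-0.5,-0.3,-0.2,0,0,0, -0.77,-0.45,0,0,0,0, -0.77,-0.45,0,0,0,0, -0.77,-0.45,0,0,0,0, -0.77,-0.45,0,0,0,0, -0.77,-0.45,0,0,0,0, -0.77,-0.45,0,0,0,0, -0.77,-0.45,0,0,0,0, -0.77,-0.45,0,0,0,0, -0.73,-0.44,0,0,0,0]' 
python3 -m jog '[0,0,0,0,0,0.8, 0,0,0,0,0,0.8, 0,0,0,0,0,0.88, 0,0,0,0,0,0, 0,0,0,0,0,0]' 
python3 - <<'E'
from h import *
to((.3985,-.3335,.0225),np.radians(-4.5))
f=vision.grab_frame("wrist");cv2.imwrite("pics/w9.png",f["pixels"])
E
```

```text
t: 9.2
tcp_pos: [0.3937, -0.3347, 0.191]
ee_rot: [-0.0, 0.645, 0.764, 0.001]
contact_force: [1.3, 0.6, -2.1]
width: 0.0388
t: 9.7
tcp_pos: [0.3949, -0.3331, 0.1912]
ee_rot: [0.0, 0.734, 0.68, 0.001]
contact_force: [1.5, -0.4, -1.3]
width: 0.039
shift units [-0.01  0.07  3.37] tooly ang -4.369819037796785
turn units [ 0.01 -0.01  0.02]
```

View pics/w9.png

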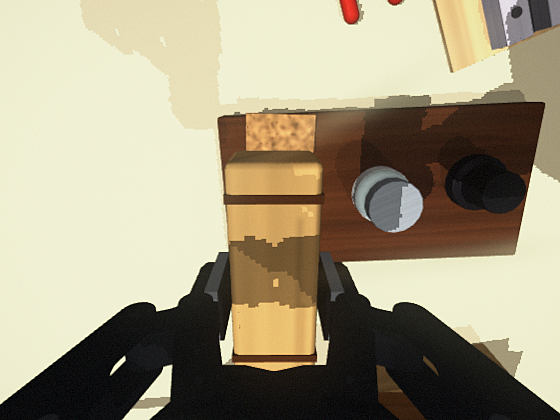

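The visible pad edge runs from (246,113) to (316,113). I'll check it against the target.

```bash
python3 - <<'E'
from h import *
f=vision.grab_frame("wrist")
q=np.array([ray(f,u,.029) for u in[(246,114),(316,113.5),(246,150),(317,153)]]);print(q[:,:2])
b=np.array([ray(f,u,.025) for u in[(219,117),(545,102),(516,252)]]);print("board",b[:,:2],np.degrees(np.arctan2(*(b[1]-b[0])[[1,0]])))
e=q[1]-q[0];a=np.arctan2(e[1],e[0]);print(np.degrees(a),np.linalg.norm(e));m=(q[0]+q[1])/2;print("centre",m+.065*np.array([np.sin(a),-np.cos(a),0]))
E
```

```text
[[ 0.37192421 -0.26513664]
 [ 0.44119638 -0.26990106]
 [ 0.36830616 -0.30053916]
 [ 0.44083045 -0.30911895]]
board [[ 0.34418544 -0.26609691]
 [ 0.6690775  -0.27624836]
 [ 0.6655434  -0.44078016]] -1.7896597537250953
-3.9345124607807955 0.06943581761753254
centre [ 0.40210024 -0.33236565  0.029     ]
```

```bash
python3 -m jog '[0,0.1,0.6,0,0,0, 0,0,0.8,0,0,0, 0,0,0.8,0,0,0, 0,0,0.5,0,0,0, 0,0,0.3,0,0,0, 0,0,0.2,0,0,0, 0,0,0.1,0,0,0, 0,0,0,0,0,0, 0,0,0,0,0,0]' 
python3 - <<'E'
from h import *
to((.4005,-.333,.0220),np.radians(-4.5));print(r.state()["contact_force"])
E
```

```text
t: 10.7
tcp_pos: [0.4009, -0.3341, 0.0273]
ee_rot: [0.001, 0.734, 0.679, 0.001]
contact_force: [-0.5, -0.4, -0.6]
width: 0.0389
shift units [ 0.02 -0.01  0.11] tooly ang -4.506752148704877
turn units [ 0.03  0.   -0.  ]
[-0.45730962 -0.39604528 -0.60243278]
```

```bash
python3 -m jog '[0,0,0.06,0,0,0, 0,0,0.06,0,0,0, 0,0,0,0,0,0, 0,0,0,0,0,0]' 
python3 -m jog '[0,0,0,0,0,0, 0,0,0,0,0,0, 0,0,0,0,0,0]' 0.7
python3 -m jog '[0,0,-0.3,0,0,0, 0,0,-0.6,0,0,0, 0,0,-1,0,0,0, 0,0,-1,0,0,0, 0,0,-1,0,0,0, 0,0,0,0,0,0]'
python3 - <<'E'
from h import *
f=vision.grab_frame("wrist");cv2.imwrite("pics/w10.png",f["pixels"])
f=vision.grab_frame("side");crop(f,215,125,345,290,2.3,"pics/s6.png")
E
```

```text
t: 11.1
tcp_pos: [0.4009, -0.3343, 0.0211]
ee_rot: [0.001, 0.734, 0.679, 0.001]
contact_force: [0.0, -0.3, 5.7]
width: 0.0392
t: 11.4
tcp_pos: [0.4005, -0.3338, 0.0206]
ee_rot: [0.001, 0.734, 0.679, 0.001]
contact_force: [-0.5, 0.2, -0.2]
width: 0.0598
t: 12.0
tcp_pos: [0.4026, -0.3362, 0.2219]
ee_rot: [0.005, 0.734, 0.679, 0.001]
contact_force: [0.5, -0.6, -0.7]
width: 0.06
```

View pics/w10.png

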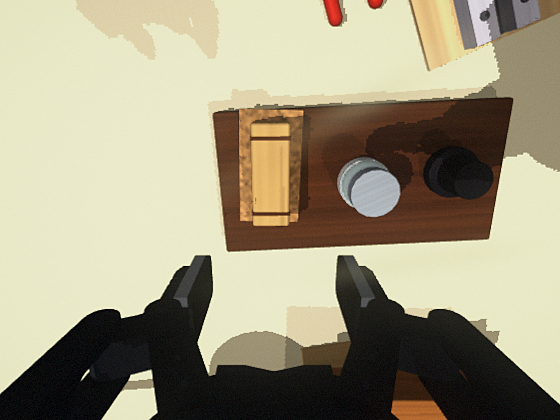

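View pics/s6.png

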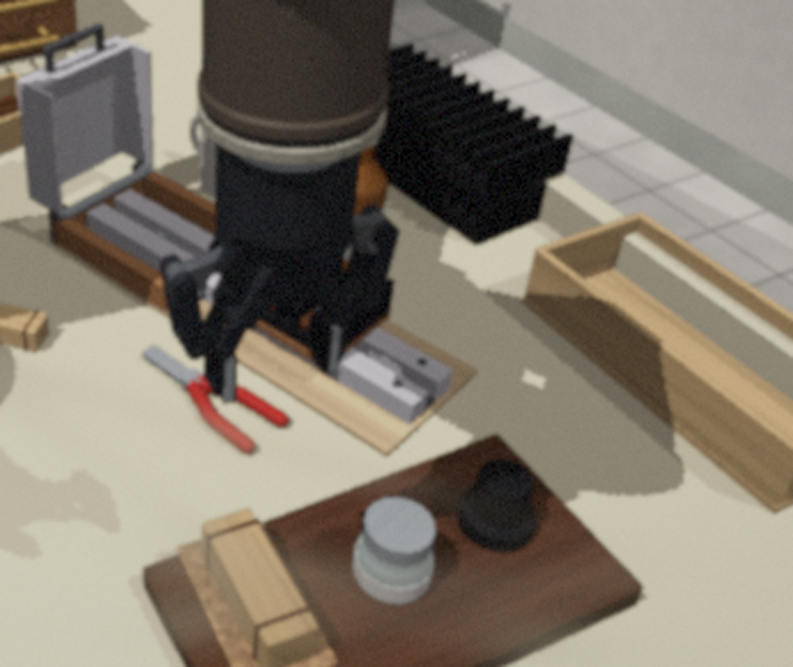

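The block lies on the pad, (250–290, 122–226) against the pad's (239–303, 109–221). Checking its offset in metres.

```bash
python3 - <<'E'
from h import *
f=vision.grab_frame("wrist")
p=np.array([ray(f,u,.029) for u in[(239,109),(303,110),(298,221),(240,221)]]);b=np.array([ray(f,u,.065) for u in[(251,123),(290,122),(289,226),(253,225)]])
print(p.round(3)[:,:2],p.mean(0),b.round(3)[:,:2],b.mean(0))
to((.60,-.25,.2),np.radians(19.3))
E
```

```text
[[ 0.369 -0.262]
 [ 0.437 -0.268]
 [ 0.425 -0.394]
 [ 0.356 -0.388]] [ 0.39672433 -0.32792342  0.029     ] [[ 0.383 -0.275]
 [ 0.421 -0.277]
 [ 0.413 -0.385]
 [ 0.374 -0.381]] [ 0.3977132 -0.3293232  0.065    ]
shift units [1.98 3.86 0.32] tooly ang -4.526701197117215
turn units [ 0.02 -0.   -4.16]
```

Placement is within about 2 mm. Next I'll shut the fingers and move behind the carrier at rail y = -0.215, with tool x along rail +y.

```bash
python3 - <<'E'
from h import *
to((.636,-.168,.15),np.radians(19.3))
E
```

```text
shift units [3.68 4.44 1.32] tooly ang -4.526701197117215
turn units [ 0.02 -0.   -4.16]
```

```bash
python3 -m jog '[0.61,0.74,0.1,0,0,0, 0.61,0.74,0,0,0,0, 0.61,0.74,0,0,0,0, 0.61,0.74,0,0,0,0, 0.61,0.74,0.1,0,0,0, 0.61,0.74,0.1,0,0,-0.16, 0,0,0.3,0,0,-1, 0,0,0.3,0,0,-1, 0,0,0.4,0,0,-1, 0,0,0,0,0,-1, 0,0,0,0,0,0]' 0 40
python3 - <<'E'
from h import *
to((.636,-.168,.035),np.radians(19.3))
f=vision.grab_frame("wrist");cv2.imwrite("pics/w11.png",f["pixels"])
f=vision.grab_frame("side");crop(f,215,125,345,290,2.3,"pics/s7.png")
E
```

```text
t: 13.25
tcp_pos: [0.6345, -0.1684, 0.1483]
ee_rot: [-0.001, 0.578, 0.816, -0.0]
contact_force: [-0.2, 0.9, -0.6]
width: 0.0002
shift units [-0.01  0.04  2.27] tooly ang 19.424096504981108
turn units [-0.02 -0.02  0.02]
```

View pics/w11.png

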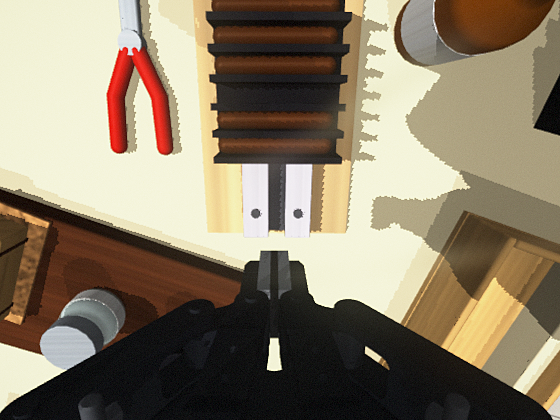

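View pics/s7.png

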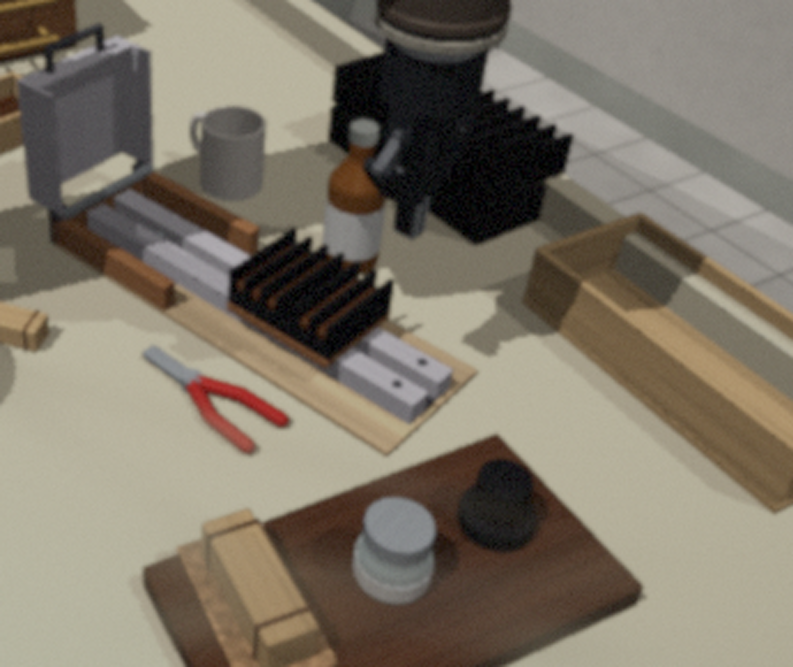

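The wrist view shows the fingers in line with the rail. The rear top edge of the mould is at (215–341, 157) and the rail end is at (244–310, 237).

```bash
python3 - <<'E'
from h import *
f=vision.grab_frame("wrist")
a=np.array([ray(f,u,.078) for u in[(214,157),(341,157)]]);b=np.array([ray(f,u,.03) for u in[(243,237),(310,237)]])
yh=np.array([-.3305,.9438,0]);xh=np.array([.9438,.3305,0])
print(a,b);e=b.mean(0);print("tail y from end",(a.mean(0)-e)@yh,"x",(a.mean(0)-e)@xh,"widths",np.linalg.norm(a[0]-a[1]),np.linalg.norm(b[0]-b[1]))
print("tcp from end",(tool()[0]-e)@yh,(tool()[0]-e)@xh)
E
```

```text
[[ 0.57974695 -0.14741134  0.078     ]
 [ 0.66979486 -0.11610341  0.078     ]] [[ 0.62209154 -0.22383247  0.03      ]
 [ 0.68377161 -0.20239611  0.03      ]]
tail y from end 0.08609176301563828 x 0.0003104191946928361 widths 0.09533525814838051 0.0652989183068844
tcp from end 0.04740802057413885 -0.001624122265886702
```

```bash
python3 -m jog '[0,0.04,0.7,0,0,0, 0,0,0.7,0,0,0, 0,0,0.5,0,0,0, 0,0,0.37,0,0,0, 0,0,0,0,0,0]' 
python3 -m jog '[0.15,0,0,0,0,0, 0.15,0,0,0,0,0, 0.15,0,0,0,0,0, 0.1,0,0,0,0,0, 0.1,0,0,0,0,0, 0.1,0,0,0,0,0, 0.15,0,0,0,0,0, 0.1,0,0,0,0,0, 0,0,0,0,0,0]' 
python3 - <<'E'
from h import *
f=vision.grab_frame("wrist");cv2.imwrite("pics/w12.png",f["pixels"])
f=vision.grab_frame("side");crop(f,215,125,345,290,2.3,"pics/s8.png")
E
```

```text
t: 13.9
tcp_pos: [0.6364, -0.1678, 0.0353]
ee_rot: [-0.001, 0.579, 0.815, 0.0]
contact_force: [-0.4, 1.5, -0.6]
width: -0.0002
t: 14.8
tcp_pos: [0.621, -0.1202, 0.0375]
ee_rot: [0.0, 0.578, 0.816, 0.001]
contact_force: [-0.3, -0.2, -0.5]
width: 0.0002
```

View pics/w12.png

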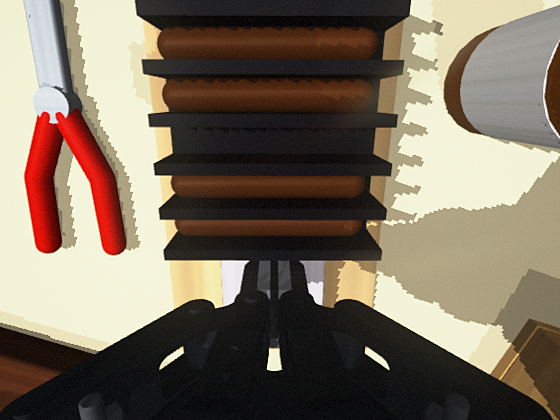

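View pics/s8.png

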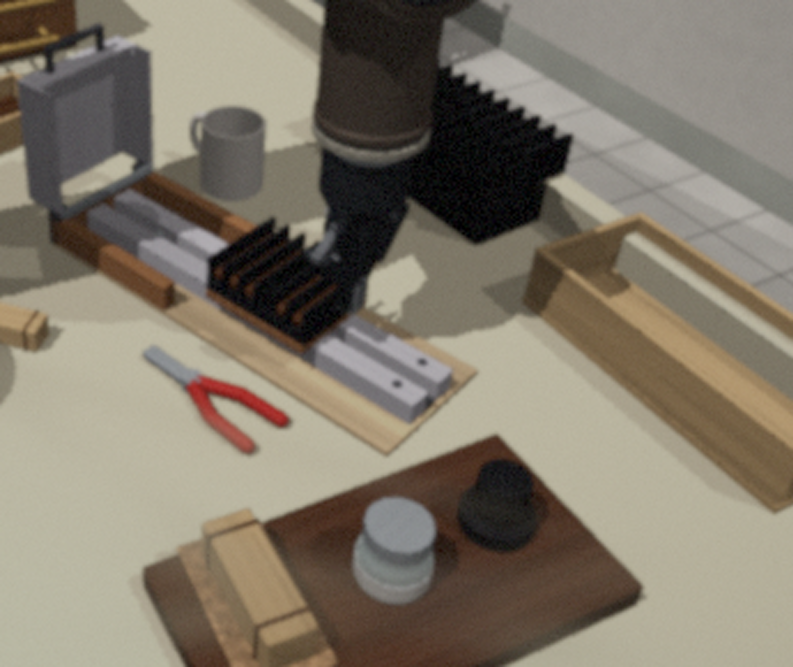

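The carrier moves freely with the tips against its rear face. Pushing on to about 25 mm short of the detent.

```bash
python3 -m jog '[0.2,0,0,0,0,0, 0.25,0,0,0,0,0, 0.25,0,0,0,0,0, 0.25,0,0,0,0,0, 0.25,0,0,0,0,0, 0.25,0,0,0,0,0, 0.25,0,0,0,0,0, 0.25,0,0,0,0,0, 0.25,0,0,0,0,0, 0.25,0,0,0,0,0, 0.25,0,0,0,0,0, 0.2,0,0,0,0,0]' 
python3 -m jog '[0,0,0,0,0,0, 0,0,0,0,0,0]'
cat > car.py <<'E'
from h import *
P,R=tool();print("tcp",P)
yh=np.array([-.3305,.9438,0]);xh=np.array([.9438,.3305,0])
for nm,e in(("a",(.6529,-.2131)),("b",(.651,-.2105))):
    print(nm,"tcp from rail end",(P[:2]-e)@yh[:2],"face-based carrier value",(P[:2]-e)@yh[:2]+.011-.26+.06+.16,"x",(P[:2]-e)@xh[:2])
print("force along rail",r.state()["contact_force"]@yh,r.state()["contact_force"])
E
python3 - <<'E'
import car
from h import *
f=vision.grab_frame("wrist");cv2.imwrite("pics/w13.png",f["pixels"])
f=vision.grab_frame("side");crop(f,215,125,210,185,3.2,"pics/s9.png")
E
```

```text
t: 16.1
tcp_pos: [0.5733, 0.0169, 0.0377]
ee_rot: [0.001, 0.578, 0.816, 0.001]
contact_force: [2.0, -2.4, -1.5]
width: 0.0004
t: 16.3
tcp_pos: [0.5732, 0.0161, 0.0376]
ee_rot: [0.0, 0.578, 0.816, 0.001]
contact_force: [-0.0, 0.0, 0.2]
width: 0.0
tcp [0.57318978 0.01605735 0.03755781]
a tcp from rail end 0.24262293490785503 face-based carrier value 0.21362293490785503 x 0.0005060017969029409
b tcp from rail end 0.239541104907855 face-based carrier value 0.21054110490785496 x 0.0014399217969029467
force along rail 0.044791876252458014 [-0.04270448  0.03250482  0.21561633]
```

View pics/w13.png

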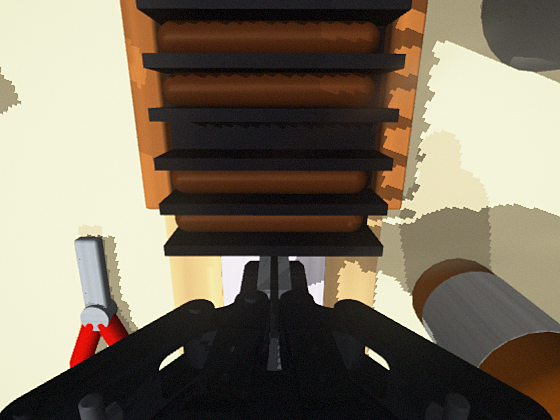

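View pics/s9.png

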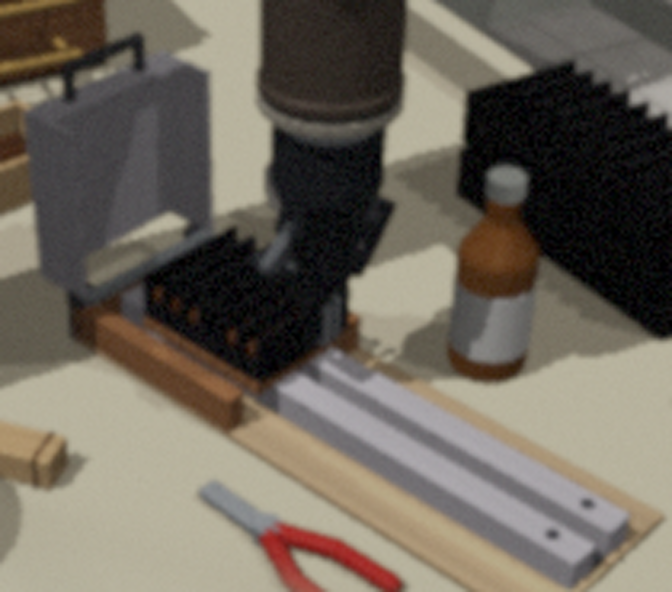

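```bash
python3 - <<'E'
from h import *
yh=np.array([-.3305,.9438,0])
f=vision.grab_frame("wrist");crop(f,120,180,320,100,2.4,"pics/w14.png")
t=np.array([ray(f,u,.078) for u in[(165,255),(383,255)]])
s=np.array([ray(f,u,.036) for u in[(147,209),(165,209),(385,206),(411,208)]])
print(t,s,np.linalg.norm(t[0]-t[1]),(t.mean(0)-s.mean(0))@yh,(t.mean(0)-s[:2].mean(0))@yh,(t.mean(0)-s[2:].mean(0))@yh)
print("from TCP", (t.mean(0)-tool()[0])@yh)
E
```

```text
[[0.52297656 0.01244262 0.078     ]
 [0.61365811 0.04419283 0.078     ]] [[0.49910288 0.01172647 0.036     ]
 [0.50857624 0.0150462  0.036     ]
 [0.62374627 0.0572734  0.036     ]
 [0.63795716 0.06100904 0.036     ]] 0.09607923316362628 -0.007820628170556726 -0.007217655536612798 -0.0084236008045007
from TCP 0.01389528892009976
```

View pics/w14.png

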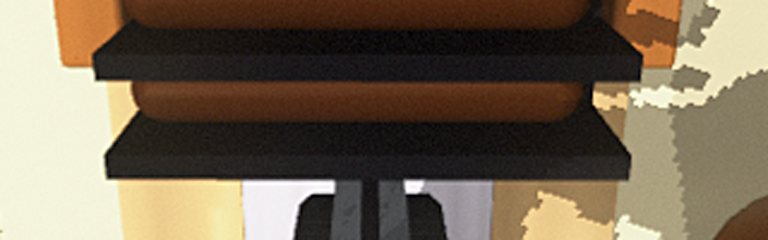

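The tail edge sits 8 mm before the sill ends, which gives a carrier value of about 0.212. The fingertip estimate agrees. It has 28 mm to go, so I'll continue in small steps.

```bash
python3 -m jog '[0.1,0,0,0,0,0, 0.1,0,0,0,0,0, 0.1,0,0,0,0,0, 0.1,0,0,0,0,0, 0,0,0,0,0,0, 0,0,0,0,0,0]'
python3 car.py
python3 -m jog '[0.03,0,0,0,0,0, 0.03,0,0,0,0,0, 0,0,0,0,0,0]'
python3 car.py
python3 - <<'E'
from h import *
f=vision.grab_frame("wrist");crop(f,120,150,320,130,2.4,"pics/w15.png")
E
```

```text
t: 17.05
tcp_pos: [0.5668, 0.0349, 0.0376]
ee_rot: [0.001, 0.578, 0.816, 0.001]
contact_force: [-0.5, -0.5, 0.1]
width: 0.0003
tcp [0.56681519 0.03493723 0.03758349]
a tcp from rail end 0.26254856913314195 face-based carrier value 0.23354856913314195 x 0.0007294638040061716
b tcp from rail end 0.2594667391331419 face-based carrier value 0.2304667391331419 x 0.0016633838040061772
force along rail -0.2570473262441304 [-0.53543804 -0.45985336  0.08708181]
t: 17.35
tcp_pos: [0.566, 0.0376, 0.0376]
ee_rot: [0.001, 0.578, 0.816, 0.001]
contact_force: [0.1, 0.5, 0.2]
width: 0.0001
tcp [0.56596492 0.03758303 0.03758112]
a tcp from rail end 0.26532668539786025 face-based carrier value 0.23632668539786025 x 0.0008014122604397009
b tcp from rail end 0.26224485539786024 face-based carrier value 0.23324485539786025 x 0.0017353322604397067
force along rail 0.40375596846508205 [0.12168905 0.47041132 0.21804427]
```

View pics/w15.png

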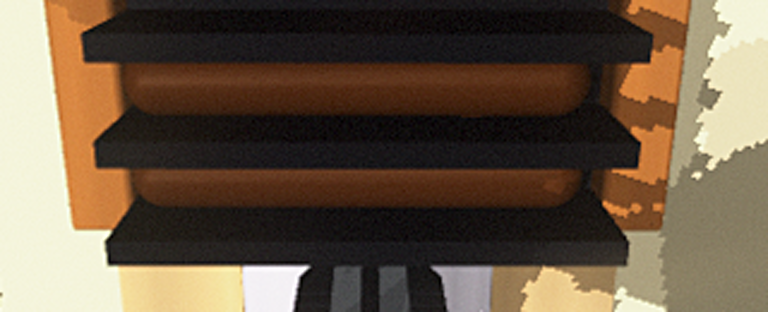

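```bash
cat > tail.py <<'E'
from h import *
import sys
a=[float(x) for x in sys.argv[1:]]  # tail row, sill row (full px) 
yh=np.array([-.3305,.9438,0])
f=vision.grab_frame("wrist")
t=np.array([ray(f,u,.078) for u in[(165,a[0]),(383,a[0])]]).mean(0)
s=np.array([ray(f,u,.036) for u in[(155,a[1]),(397,a[1])]]).mean(0)
print("tail y",(t-s)@yh,"value",(t-s)@yh+.22,"ahead of tcp",(t-tool()[0])@yh)
E
python3 tail.py 260 245.4
```

```text
tail y 0.012578163134192985 value 0.232578163134193 ahead of tcp 0.011370579025097341
```

```bash
python3 -m jog '[0.03,0,0,0,0,0, 0.03,0,0,0,0,0, 0,0,0,0,0,0]'
python3 car.py
python3 - <<'E'
from h import *
f=vision.grab_frame("wrist");crop(f,120,150,320,130,2.4,"pics/w16.png")
E
```

```text
t: 17.75
tcp_pos: [0.565, 0.0404, 0.0376]
ee_rot: [0.001, 0.578, 0.816, 0.001]
contact_force: [-0.3, -0.7, 0.8]
width: -0.0
tcp [0.56501704 0.04042503 0.03760674]
a tcp from rail end 0.26832224265722926 face-based carrier value 0.23932224265722926 x 0.0008460802001801145
b tcp from rail end 0.26524041265722925 face-based carrier value 0.23624041265722925 x 0.0017800002001801293
force along rail -0.539710009864272 [-0.3059479  -0.67898473  0.79393123]
```

View pics/w16.png

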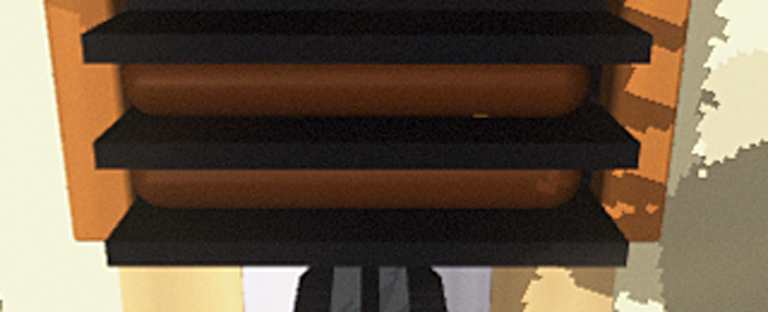

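```bash
python3 tail.py 260.4 250
python3 -m jog '[0.03,0,0,0,0,0, 0.01,0,0,0,0,0, 0,0,0,0,0,0]'
python3 car.py
python3 - <<'E'
from h import *
f=vision.grab_frame("wrist");crop(f,120,150,320,130,2.4,"pics/w17.png")
E
```

```text
tail y 0.015314950995567653 value 0.23531495099556765 ahead of tcp 0.011101365832236268
t: 18.15
tcp_pos: [0.5644, 0.0422, 0.0376]
ee_rot: [0.001, 0.578, 0.816, 0.001]
contact_force: [0.5, -0.6, -0.1]
width: -0.0001
tcp [0.56436261 0.0422433  0.03760364]
a tcp from rail end 0.2702546173932915 face-based carrier value 0.2412546173932915 x 0.0008293754478539628
b tcp from rail end 0.2671727873932914 face-based carrier value 0.23817278739329142 x 0.0017632954478539594
force along rail -0.7224002925210652 [ 0.54217378 -0.57555823 -0.11376117]
```

View pics/w17.png

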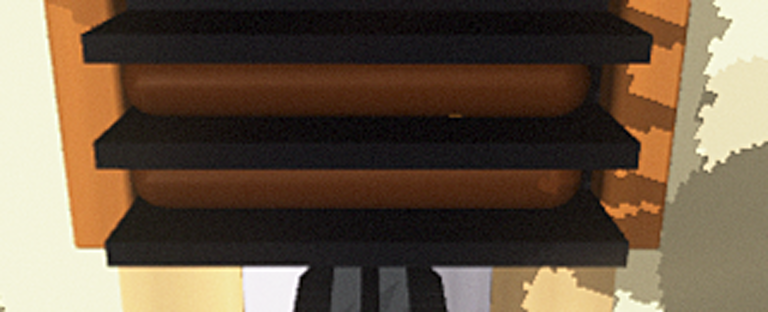

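```bash
python3 tail.py 260.4 252.7
python3 -m jog '[0.025,0,0,0,0,0, 0,0,0,0,0,0]'
python3 car.py
python3 - <<'E'
from h import *
f=vision.grab_frame("wrist");crop(f,120,150,320,130,2.4,"pics/w18.png")
E
python3 -m jog '[0.025,0,0,0,0,0, 0,0,0,0,0,0]'
python3 car.py
python3 - <<'E'
from h import *
f=vision.grab_frame("wrist");crop(f,120,150,320,130,2.4,"pics/w19.png")
E
```

```text
tail y 0.01705078656684715 value 0.23705078656684714 ahead of tcp 0.011133964008402416
t: 18.45
tcp_pos: [0.5639, 0.0435, 0.0376]
ee_rot: [0.001, 0.578, 0.816, 0.001]
contact_force: [-0.1, -0.2, -0.3]
width: -0.0001
tcp [0.56392533 0.04347854 0.03759889]
a tcp from rail end 0.27156495281264603 face-based carrier value 0.24256495281264603 x 0.0008249137366895105
b tcp from rail end 0.26848312281264597 face-based carrier value 0.23948312281264597 x 0.0017588337366895072
force along rail -0.14471052492022995 [-0.08692879 -0.18376827 -0.29713824]
t: 18.7
tcp_pos: [0.5636, 0.0446, 0.0376]
ee_rot: [0.001, 0.578, 0.816, 0.001]
contact_force: [0.3, -1.2, 0.2]
width: -0.0002
tcp [0.56355631 0.04463495 0.0376117 ]
a tcp from rail end 0.27277833728149875 face-based carrier value 0.24377833728149875 x 0.0008588278566985048
b tcp from rail end 0.26969650728149874 face-based carrier value 0.24069650728149874 x 0.0017927478566985013
force along rail -1.2296305303498574 [ 0.29084649 -1.20100208  0.17949393]
```

View pics/w18.png

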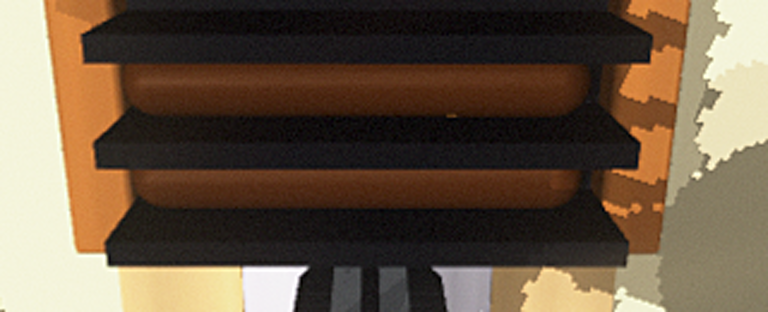

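View pics/w19.png

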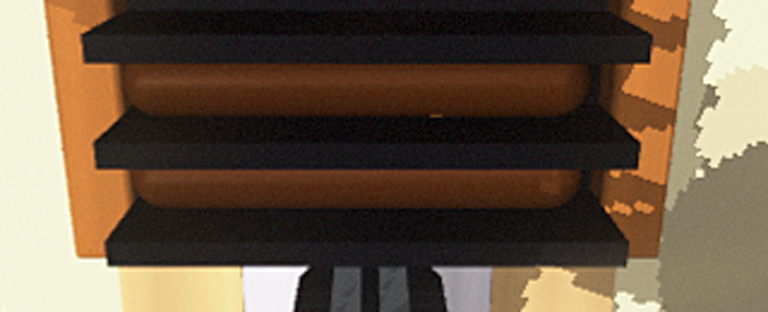

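```bash
python3 tail.py 260.5 257.5; python3 -m jog '[-0.1,0,0,0,0,0, -0.2,0,0,0,0,0, -0.3,0,0,0,0,0, -0.4,0,0,0,0,0, 0,0,0,0,0,0]'
python3 - <<'E'
from h import *
f=vision.grab_frame("wrist");cv2.imwrite("pics/w20.png",f["pixels"]);crop(f,120,110,320,130,2.4,"pics/w21.png")
E
```

```text
tail y 0.020113065776892192 value 0.2401130657768922 ahead of tcp 0.011062389905545224
t: 19.3
tcp_pos: [0.5815, -0.0054, 0.0377]
ee_rot: [0.001, 0.579, 0.815, 0.001]
contact_force: [0.5, 0.9, -0.2]
width: 0.0001
```

View pics/w20.png

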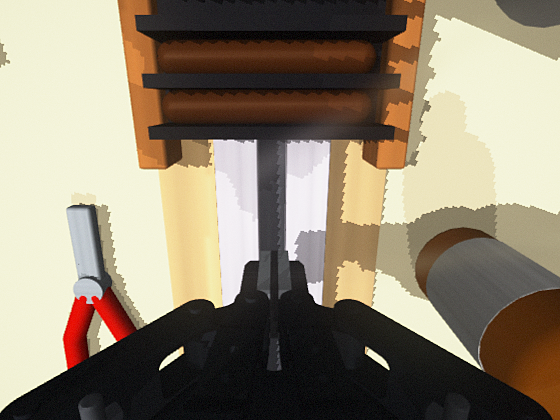

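View pics/w21.png

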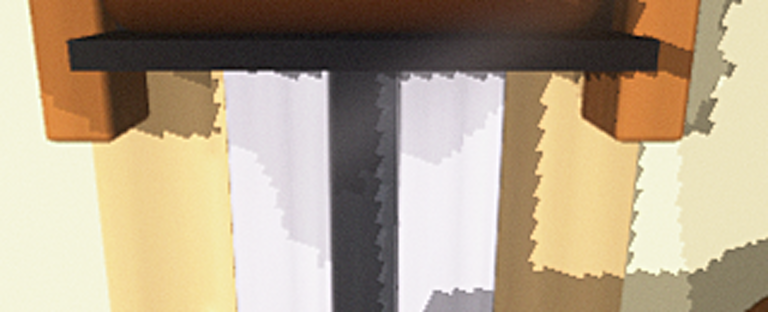

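```bash
python3 tail.py 139.8 167.8
python3 - <<'E'
from h import *
g=vision.grab_frame("side");crop(g,215,125,210,185,3.2,"pics/s10.png")
yh=np.array([-.3305,.9438,0])
E
```

```text
tail y 0.01957501612339077 value 0.23957501612339077 ahead of tcp 0.0630503466293449
```

View pics/s10.png

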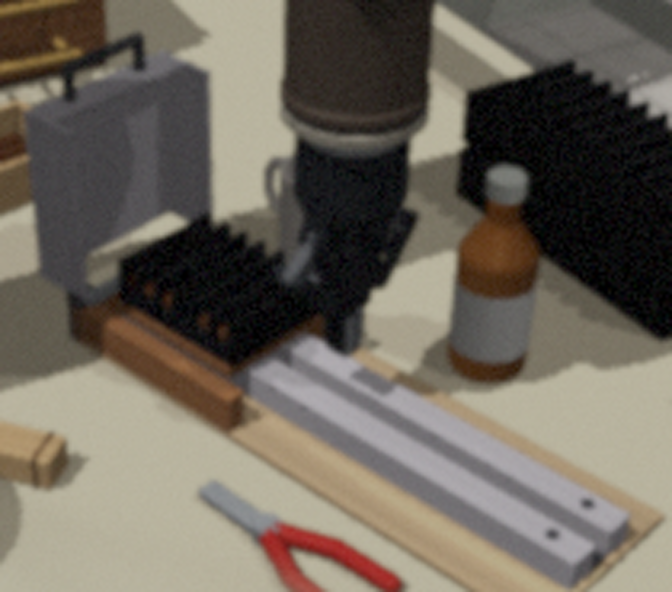

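The carrier reads 0.2396 from the sills and holds its position with the fingers withdrawn by 50 mm. I'll go up and look down at the bay and hood.

```bash
python3 -m jog '[0,0,-0.6,0,0,0, 0,0,-1,0,0,0, 0,0,-1,0,0,0, 0,0,-1,0,0,0, 0,0,-1,0,0,0, 0.6,0,-0.4,0,0,0, 1,0,0,0,0,0, 0.4,0,0,0,0,0, 0,0,0,0,0,0]'
python3 - <<'E'
from h import *
f=vision.grab_frame("wrist");cv2.imwrite("pics/w22.png",f["pixels"])
g=vision.grab_frame("side");crop(g,200,100,230,180,3.2,"pics/s11.png")
E
```

```text
t: 20.35
tcp_pos: [0.5452, 0.0944, 0.2879]
ee_rot: [0.0, 0.577, 0.817, 0.001]
contact_force: [-0.1, -0.4, -0.4]
width: 0.0001
```

View pics/w22.png

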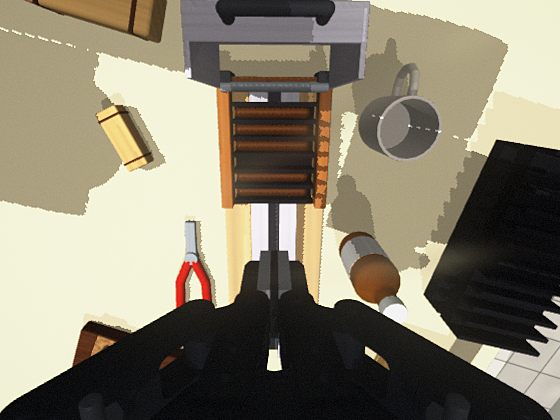

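View pics/s11.png

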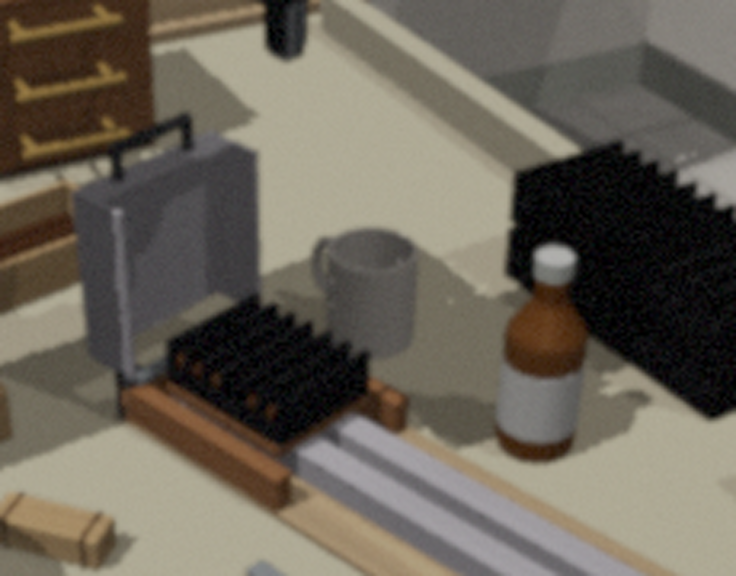

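```bash
python3 - <<'E'
from h import *
f=vision.grab_frame("wrist");crop(f,170,0,210,220,2.7,"pics/w23.png")
yh=np.array([-.3305,.9438,0]);xh=np.array([.9438,.3305,0]);o=np.array([.5665,.0335,0])
def rl(u,z):
    p=ray(f,u,z)-o;return np.round([p@xh,p@yh],4)
print("skirt edge z.187",rl((190,42),.187),rl((363,42),.187))
print("handle bar z.212",rl((220,10),.212),rl((333,10),.212))
print("sill end z.036",rl((221,207),.036),rl((324,207),.036),"tail z.078",rl((233,203),.078),rl((317,203),.078))
print("hinge rod z.047", rl((222,86),.047),rl((328,86),.047))
E
```

```text
skirt edge z.187 [-0.064   0.1828] [0.0669 0.1832]
handle bar z.212 [-0.0366  0.1982] [0.0389 0.1985]
sill end z.036 [-0.0725  0.0014] [0.0693 0.0017] tail z.078 [-0.0503  0.0205] [0.0534 0.0207]
hinge rod z.047 [-0.0622  0.1574] [0.0646 0.1578]
```

View pics/w23.png

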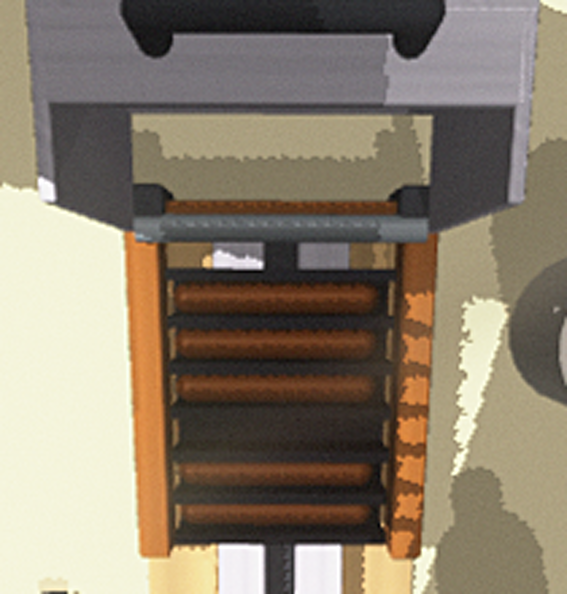

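Rail-frame readings from this view: the tail is at about 0.019 (carrier value about 0.239), and the hood's skirt edge at y = 0.183 means the hood leans back to about 1.71 rad. I'll go over the hood and come down behind its outer face.

```bash
cat > hood.py <<'E'
from h import *
import sys
yh=np.array([-.3305,.9438,0]);xh=np.array([.9438,.3305,0]);o=np.array([.5665,.0335,0])
def railp(p): q=np.array(p)-o;return np.round([q@xh,q@yh,p[2]+.023],4)
def tgt(th,d=.133,h=.052,gap=0):
    y=.16-d*np.cos(th)+h*np.sin(th)+.011+gap;z=.042+d*np.sin(th)+h*np.cos(th)
    return o+yh*y+np.array([0,0,z-.023])
if __name__=="__main__":
    P,R=tool();print("tip rail xyz",railp(P),"F rail y,z",r.state()["contact_force"]@yh,r.state()["contact_force"][2])
    for a in sys.argv[1:]:
        th=float(a);print(a,railp(tgt(th)),np.round(R.inv().apply(tgt(th)-P)/.05,2))
E
python3 hood.py 1.71
python3 -m jog '[0.6,0,0,0,0,0, 0.8,0,0,0,0,0, 0.8,0,0,0,0,0, 0.8,0,0,0,0,0, 0.8,0,0,0,0,0, 0.4,0,0,0,0,0, 0,0,0,0,0,0]'
python3 hood.py 1.71
python3 - <<'E'
from h import *
g=vision.grab_frame("side");crop(g,180,40,230,190,3.2,"pics/s12.png")
g=vision.grab_frame("top");crop(g,150,140,180,140,4,"pics/t12.png")
E
```

```text
tip rail xyz [3.000e-04 6.140e-02 3.105e-01] F rail y,z 0.21228448045578122 0.6759073067506833
1.71 [-0.      0.2409  0.1665] [ 3.59 -0.01  2.88]
t: 21.2
tcp_pos: [0.4767, 0.2913, 0.2872]
ee_rot: [0.0, 0.578, 0.816, 0.001]
contact_force: [0.4, -0.9, -0.0]
width: 0.0
tip rail xyz [0.0005 0.273  0.3102] F rail y,z -0.9622832407242269 -0.03882395833434464
1.71 [-0.      0.2409  0.1665] [-0.64 -0.01  2.87]
```

View pics/s12.png

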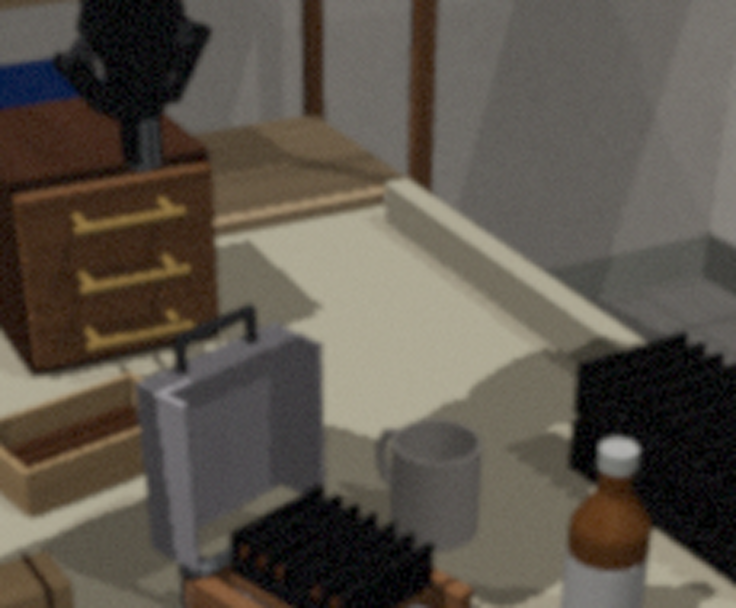

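View pics/t12.png

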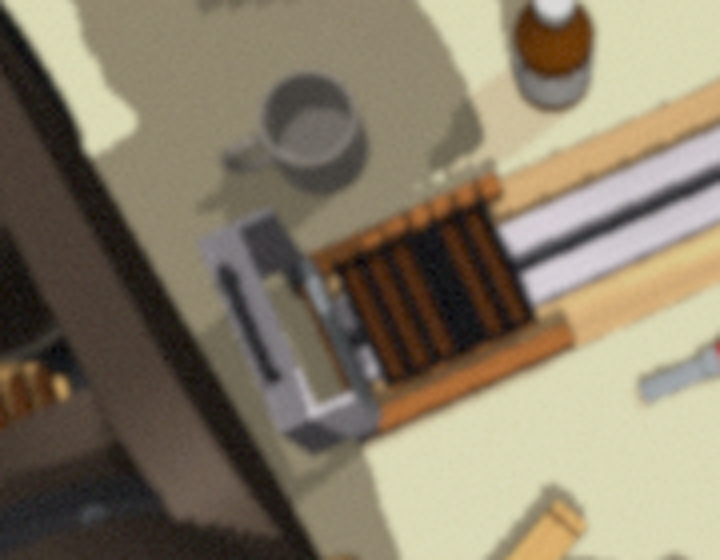

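```bash
python3 - <<'E'
from h import *
from hood import *
f=vision.grab_frame("top")
def rl(u,z):
    p=ray(f,(150+u[0]/4,140+u[1]/4),z)-o;return np.round([p@xh,p@yh],4)
print("outer edge",rl((203,240),.178),rl((285,432),.178),rl((305,450),.16))
print("inner edge",rl((255,232),.187),rl((325,395),.187))
print("handle",rl((225,270),.207),rl((275,378),.207))
print("sill ends",rl((497,192),.036),rl((573,338),.036),"tail",rl((488,208),.078),rl((533,325),.078))
print("post/rod",rl((300,268),.047),rl((375,395),.047))
E
```

```text
outer edge [0.0678 0.2081] [-0.0715  0.2091] [-0.0846  0.2035]
inner edge [0.0556 0.1746] [-0.0621  0.1759]
handle [0.0347 0.2005] [-0.0428  0.1989]
sill ends [0.0527 0.0062] [-0.072   0.0022] tail [0.0336 0.021 ] [-0.0581  0.0279]
post/rod [0.0587 0.1627] [-0.0509  0.1508]
```

The hood's outer edge is at y ≈ 0.21–0.23 in the two views, and the finger's face at 0.262 clears both. Descending behind it.

```bash
python3 -m jog '[0,0,0.7,0,0,0, 0,0,0.8,0,0,0, 0,0,0.7,0,0,0, 0,0,0.5,0,0,0, 0,0,0.17,0,0,0, 0,0,0,0,0,0]'
python3 hood.py 1.71 1.57
python3 - <<'E'
from h import *
g=vision.grab_frame("side");crop(g,180,40,230,190,3.2,"pics/s13.png")
E
```

```text
t: 21.95
tcp_pos: [0.4775, 0.2887, 0.1433]
ee_rot: [0.0, 0.579, 0.815, -0.0]
contact_force: [0.4, 0.0, 0.8]
width: 0.0
tip rail xyz [0.0003 0.2703 0.1663] F rail y,z -0.08314876455083903 0.7858368089333232
1.71 [-0.      0.2409  0.1665] [-0.59 -0.01 -0.  ]
1.57 [-0.      0.2229  0.175 ] [-0.95 -0.01 -0.17]
```

View pics/s13.png

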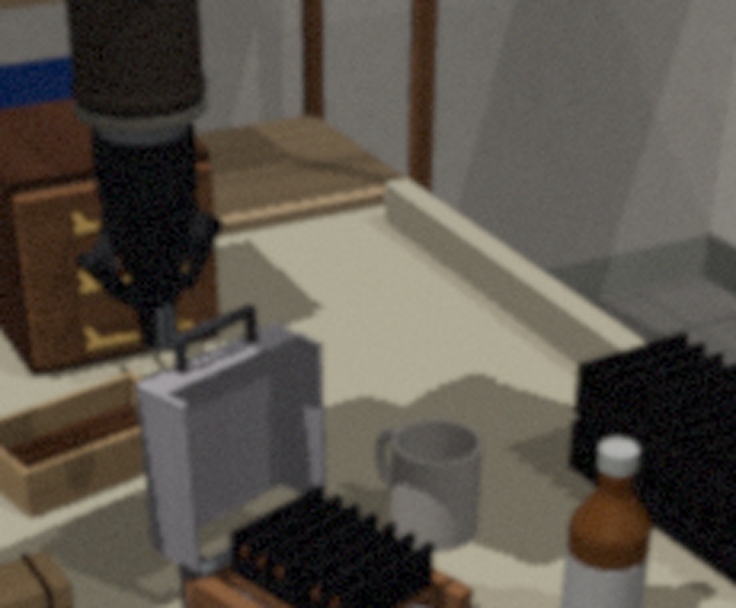

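```bash
python3 - <<'E'
from hood import *
ths=np.r_[1.71:0.0:-0.1]
p=[railp(tgt(t)) for t in ths]
for i in range(1,len(ths)):
    d=p[i]-p[i-1];print(round(ths[i],2),p[i][1:],"x",round(d[1]/.05,2),"z",round(-d[2]/.05,2))
E
```

```text
1.61 [0.2282 0.1729] x -0.25 z -0.13
1.51 [0.2148 0.1779] x -0.27 z -0.1
1.41 [0.201  0.1816] x -0.28 z -0.07
1.31 [0.1869 0.1839] x -0.28 z -0.05
1.21 [0.1727 0.1848] x -0.28 z -0.02
1.11 [0.1584 0.1843] x -0.29 z 0.01
1.01 [0.1443 0.1823] x -0.28 z 0.04
0.91 [0.1304 0.1789] x -0.28 z 0.07
0.81 [0.117  0.1742] x -0.27 z 0.09
0.71 [0.104  0.1681] x -0.26 z 0.12
0.61 [0.0918 0.1608] x -0.24 z 0.15
0.51 [0.0803 0.1523] x -0.23 z 0.17
0.41 [0.0697 0.1427] x -0.21 z 0.19
0.31 [0.0602 0.1321] x -0.19 z 0.21
0.21 [0.0518 0.1206] x -0.17 z 0.23
0.11 [0.0445 0.1083] x -0.15 z 0.25
0.01 [0.0385 0.0953] x -0.12 z 0.26
```

```bash
python3 -m jog '[-0.2,0,0,0,0,0, -0.2,0,-0.04,0,0,0, -0.2,0,-0.04,0,0,0, -0.2,0,-0.04,0,0,0, -0.16,0,-0.05,0,0,0, -0.16,0,-0.05,0,0,0, -0.17,0,-0.05,0,0,0, 0,0,0,0,0,0]'
python3 hood.py 1.41 1.31
python3 - <<'E'
from h import *
g=vision.grab_frame("side");crop(g,180,40,230,190,3.2,"pics/s14.png")
E
```

```text
t: 22.8
tcp_pos: [0.4992, 0.2281, 0.1579]
ee_rot: [0.001, 0.579, 0.815, 0.001]
contact_force: [-1.1, -0.3, 0.6]
width: -0.0001
tip rail xyz [0.0008 0.2059 0.1809] F rail y,z 0.11369865938182036 0.5690000735279441
1.41 [0.     0.201  0.1816] [-0.1  -0.02 -0.01]
1.31 [0.     0.1869 0.1839] [-0.38 -0.01 -0.06]
```

View pics/s14.png

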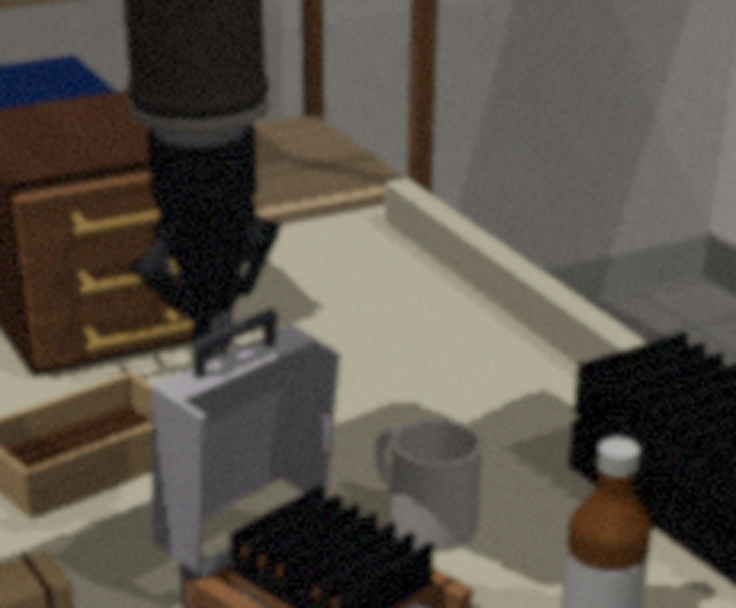

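The hood follows: its edge moved about 15 px right and down. I'll keep the tip a little lower on the face (d = 0.122) and carry on along the arc.

```bash
python3 - <<'E'
from hood import *
P,R=tool();p=railp(P)
for t in np.r_[1.31:0.0:-0.1]:
    q=railp(tgt(t,.122));d=q-p;print(round(t,2),q[1:],"x",round(d[1]/.05,2),"z",round(-d[2]/.05,2));p=q
E
```

```text
1.31 [0.1898 0.1733] x -0.33 z 0.15
1.21 [0.1766 0.1745] x -0.26 z -0.02
1.11 [0.1633 0.1744] x -0.27 z 0.0
1.01 [0.1501 0.173 ] x -0.26 z 0.03
0.91 [0.1372 0.1702] x -0.26 z 0.06
0.81 [0.1245 0.1662] x -0.25 z 0.08
0.71 [0.1124 0.161 ] x -0.24 z 0.1
0.61 [0.1008 0.1545] x -0.23 z 0.13
0.51 [0.0899 0.1469] x -0.22 z 0.15
0.41 [0.0798 0.1383] x -0.2 z 0.17
0.31 [0.0707 0.1287] x -0.18 z 0.19
0.21 [0.0625 0.1183] x -0.16 z 0.21
0.11 [0.0554 0.1071] x -0.14 z 0.22
0.01 [0.0495 0.0952] x -0.12 z 0.24
```

```bash
python3 -m jog '[-0.17,0,0.08,0,0,0, -0.16,0,0.07,0,0,0, -0.13,0,-0.01,0,0,0, -0.13,0,-0.01,0,0,0, -0.135,0,0,0,0,0, -0.135,0,0,0,0,0, -0.13,0,0.015,0,0,0, -0.13,0,0.015,0,0,0, 0,0,0,0,0,0]'
python3 hood.py 
python3 - <<'E'
from h import *
g=vision.grab_frame("side");crop(g,180,40,230,190,3.2,"pics/s15.png")
E
```

```text
t: 23.75
tcp_pos: [0.5175, 0.1752, 0.1495]
ee_rot: [0.001, 0.579, 0.816, 0.001]
contact_force: [0.1, 0.1, 0.6]
width: 0.0
tip rail xyz [0.0006 0.15   0.1725] F rail y,z 0.0283306447594719 0.5890057826554298
```

View pics/s15.png

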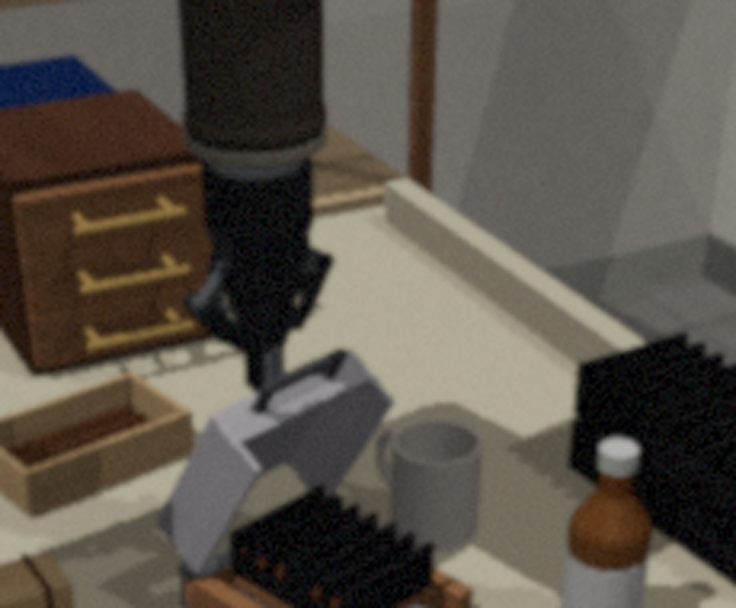

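Working well; the hood is about 1 rad open with the tip behind the edge. Continuing down the arc.

```bash
python3 -m jog '[-0.13,0,0.03,0,0,0, -0.13,0,0.03,0,0,0, -0.125,0,0.04,0,0,0, -0.125,0,0.04,0,0,0, -0.12,0,0.05,0,0,0, -0.12,0,0.05,0,0,0, -0.115,0,0.065,0,0,0, -0.115,0,0.065,0,0,0, -0.11,0,0.075,0,0,0, -0.11,0,0.075,0,0,0, 0,0,0,0,0,0]'
python3 hood.py 
python3 - <<'E'
from h import *
g=vision.grab_frame("side");crop(g,180,40,230,190,3.2,"pics/s16.png")
E
```

```text
t: 24.9
tcp_pos: [0.5369, 0.1188, 0.1228]
ee_rot: [0.0, 0.579, 0.816, 0.0]
contact_force: [-0.1, 0.6, -0.1]
width: 0.0
tip rail xyz [0.0002 0.0903 0.1458] F rail y,z 0.634804498433338 -0.05617225130899112
```

View pics/s16.png

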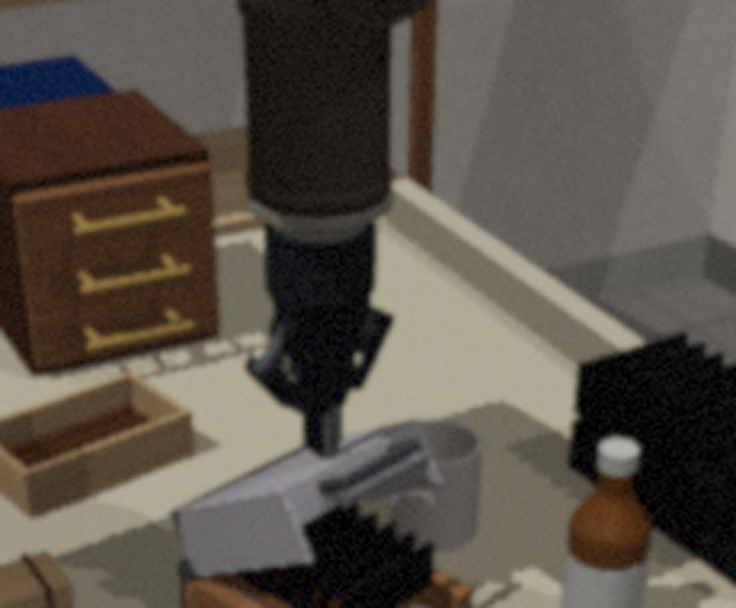

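```bash
python3 -m jog '[-0.1,0,0.085,0,0,0, -0.1,0,0.085,0,0,0, -0.09,0,0.095,0,0,0, -0.09,0,0.095,0,0,0, -0.08,0,0.105,0,0,0, -0.08,0,0.105,0,0,0, -0.05,0,0.11,0,0,0, -0.05,0,0.11,0,0,0, 0,0,0.08,0,0,0, 0,0,0,0,0,0]'
python3 hood.py 
python3 - <<'E'
from h import *
g=vision.grab_frame("side");crop(g,180,40,230,190,3.2,"pics/s17.png")
E
```

```text
t: 25.95
tcp_pos: [0.5472, 0.0894, 0.0793]
ee_rot: [0.0, 0.579, 0.816, 0.0]
contact_force: [0.7, -0.7, -0.1]
width: -0.0003
tip rail xyz [0.0003 0.0591 0.1023] F rail y,z -0.8615790398784293 -0.1160415594642385
```

View pics/s17.png

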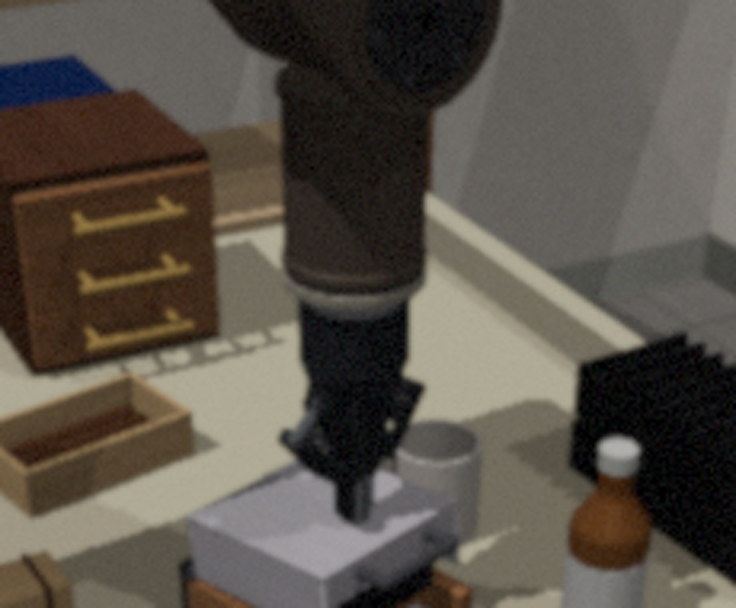

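Nearly closed. Pressing down in small steps until the closed stop shows in the force.

```bash
for i in 1; do python3 -m jog '[0,0,0.05,0,0,0, 0,0,0.03,0,0,0, 0,0,0,0,0,0]'; done; python3 -m jog '[0,0,0.04,0,0,0, 0,0,0.04,0,0,0, 0,0,0,0,0,0]'
```

```text
t: 26.3
tcp_pos: [0.5477, 0.0895, 0.076]
ee_rot: [0.001, 0.578, 0.816, 0.001]
contact_force: [-0.7, 0.2, -0.5]
width: 0.0
t: 26.6
tcp_pos: [0.5477, 0.0894, 0.0718]
ee_rot: [0.001, 0.579, 0.816, 0.001]
contact_force: [0.5, 1.2, -0.5]
width: 0.0
```

```bash
python3 hood.py
```

```text
tip rail xyz [0.0007 0.059  0.0948] F rail y,z 0.9653130021291939 -0.46738005105613495
```

```bash
python3 -m jog '[0,0,0.02,0,0,0, 0,0,0.02,0,0,0, 0,0,0,0,0,0]'; python3 - <<'E'
from h import *
g=vision.grab_frame("side");crop(g,220,130,150,110,5,"pics/s18.png")
E
```

```text
t: 26.9
tcp_pos: [0.5478, 0.0894, 0.07]
ee_rot: [0.001, 0.579, 0.816, 0.001]
contact_force: [0.0, 1.3, -0.9]
width: 0.0
```

View pics/s18.png

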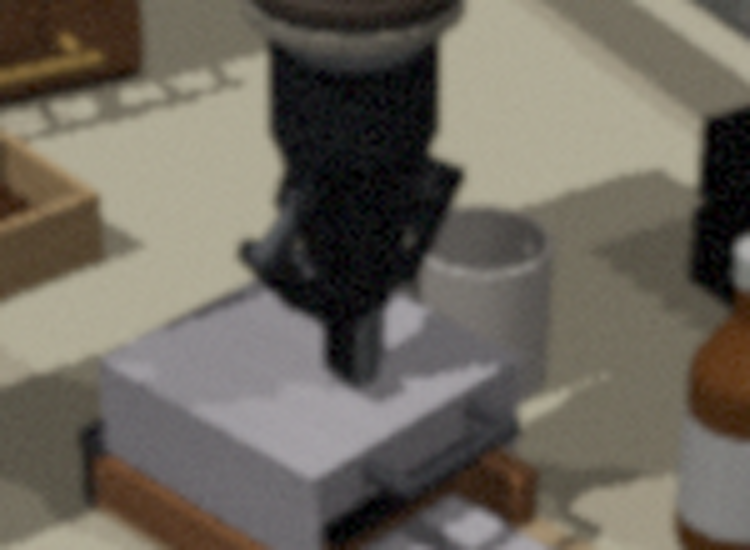

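```bash
python3 -m jog '[0,0,0.03,0,0,0, 0,0,0.02,0,0,0, 0,0,0,0,0,0]';python3 -m jog '[0,0,0.03,0,0,0, 0,0,0.02,0,0,0, 0,0,0,0,0,0]'
```

```text
t: 27.25
tcp_pos: [0.548, 0.0894, 0.0682]
ee_rot: [0.001, 0.578, 0.816, 0.001]
contact_force: [-3.2, -2.3, 15.2]
width: 0.0004
t: 27.55
tcp_pos: [0.5482, 0.0894, 0.0678]
ee_rot: [0.001, 0.578, 0.816, 0.001]
contact_force: [-15.3, -2.9, 58.6]
width: -0.0002
```

The closed stop is reached: the reading rose sharply to 58 N with no further travel. Backing off straight away.

```bash
python3 -m jog '[0,0,-0.1,0,0,0, 0,0,-0.2,0,0,0, 0,0,-0.5,0,0,0, 0,0,-1,0,0,0, 0,0,-1,0,0,0, 0,0,-1,0,0,0, -1,0,0,0,0,0, -1,0,0,0,0,0, 0,0,0,0,0,0]'
python3 - <<'E'
from h import *
f=vision.grab_frame("wrist");cv2.imwrite("pics/w30.png",f["pixels"])
g=vision.grab_frame("side");crop(g,200,110,345,300,2.1,"pics/s19.png")
g=vision.grab_frame("top");crop(g,150,130,330,150,2.4,"pics/t19.png")
print(r.state()["contact_force"])
E
```

```text
t: 28.45
tcp_pos: [0.5822, -0.0097, 0.2558]
ee_rot: [0.002, 0.58, 0.815, 0.001]
contact_force: [0.3, 0.9, 0.6]
width: -0.0004
[-0.54282668  0.09108743 -0.21288345]
```

View pics/w30.png

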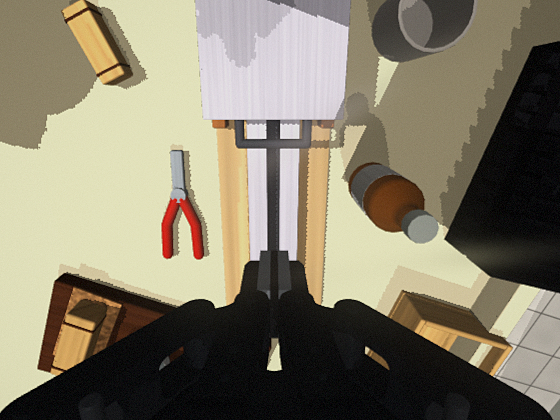

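View pics/s19.png

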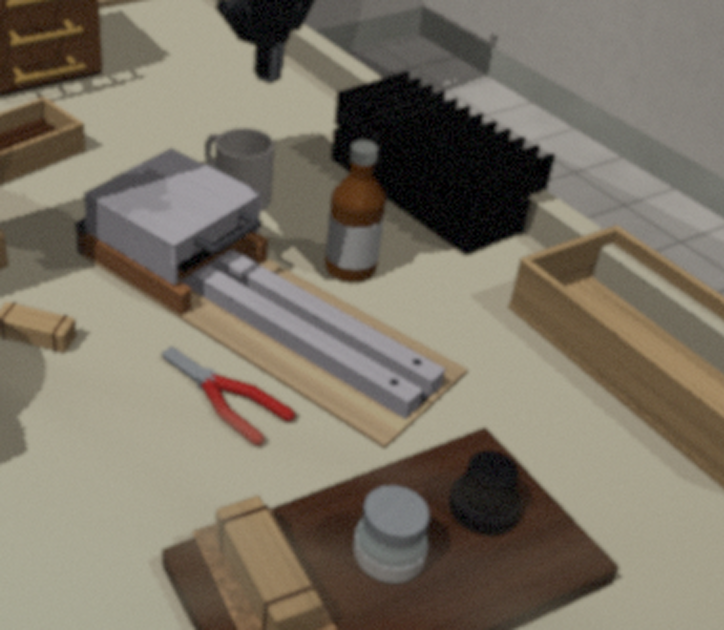

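View pics/t19.png

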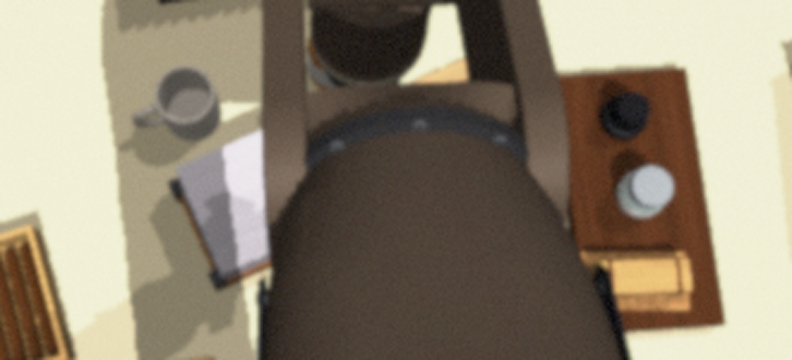

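```bash
python3 - <<'E'
from hood import *
f=vision.grab_frame("wrist");g=vision.grab_frame("side")
for n,F,u,z in(("wrist L",f,(204,119),.094),("wrist R",f,(351,118),.094),("side L",g,(200+175/2.1,110+241/2.1),.094),("side R",g,(200+260/2.1,110+199/2.1),.094)):
    p=ray(F,u,z)-o;print(n,np.round([p@xh,p@yh],4))
# triangulate
def tri(u,v):
    c1=-np.array(f["R"]).T@f["t"];c2=-np.array(g["R"]).T@g["t"];d1=ray(f,u,0)-c1;d2=ray(g,v,0)-c2
    s=np.linalg.lstsq(np.c_[d1,-d2],c2-c1,rcond=None)[0];return (c1+d1*s[0]+c2+d2*s[1])/2
for u,v in(((204,119),(200+175/2.1,110+241/2.1)),((351,118),(200+260/2.1,110+199/2.1))):
    p=tri(u,v);print("tri",np.round([(p-o)@xh,(p-o)@yh,p[2]],4))
crop(g,220,150,110,110,5,"pics/s20.png");crop(f,190,90,180,80,4,"pics/w31.png")
E
```

```text
wrist L [-0.0697  0.0206]
wrist R [0.0762 0.0215]
side L [-0.0641  0.0178]
side R [0.0588 0.006 ]
tri [-0.0674  0.0185  0.0957]
tri [0.0793 0.0214 0.0774]
```

View pics/s20.png

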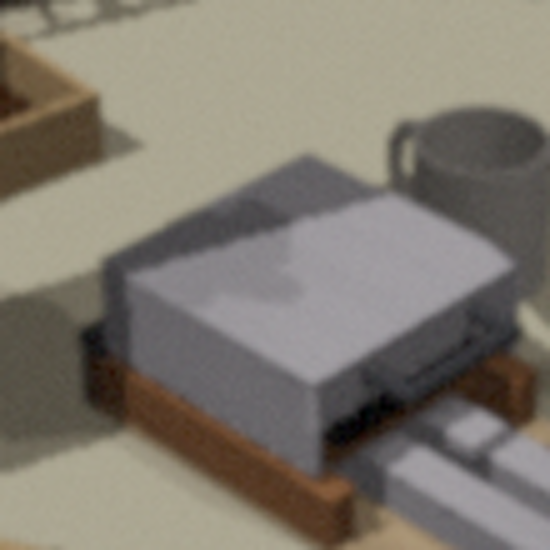

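View pics/w31.png

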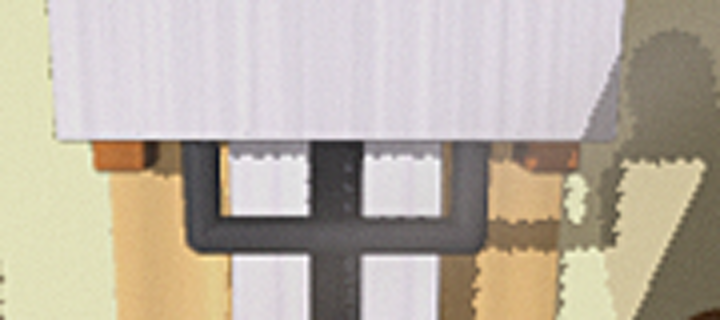

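The hood's clean free-edge corner triangulates to 95.7 mm high (94 mm when fully closed). The block is on the pad and the bystanders are undisturbed. Handing in.

```bash
python3 -c "
from bench import r
print(r.close_job(), r.state()['t'])"
```

```text
the job is handed in; nothing more can be done
the job is handed in; nothing more can be done
```

I moved the spacer block from the bay to the cork pad, pushed the carrier to the detent, and swung the hood closed. I handed in at about 28.6 s of the 72 s allowed; no verdict was reported.

**Last checks**
- **Block:** it lies flat, lengthwise and released on the pad. In the wrist view, measured after I let go, its centre was within about 2 mm of the pad's centre.
- **Carrier:** I measured it at 0.239–0.240 m against the bay sills, with the fingers withdrawn. Fingertip position against the rail end gave 0.241–0.244 m, still inside the 0.235–0.245 m limits. I never felt a distinct click, and the mould could not be remeasured once the hood was down.
- **Hood:** the free edge triangulates to 95.7 mm at its left corner, against 94 mm when fully closed. The right corner was in shadow and its reading (77 mm) was unusable. The closed stop also showed as a sharp rise in force.
- **Other things on the bench:** in the last pictures I saw none of the bystanders displaced, though I did not measure them. The arm was well clear of everything.

**What went wrong on the way**
- **First grasp missed:** the fingers closed above the block because the real fingertips sit about 23 mm above the reported TCP. Two views agreed on this, and I corrected for it from then on.
- **Hood pressed too hard:** the last small step peaked at 58 N through the fingertips before I backed off. That is below the 120 N wrist limit. It is above 40 N, but that limit is for the arm and gripper body, and only the fingertips were pressing.

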